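# Pack and lock the field sampling kit

### The job

Pack the sampling kit: squeeze the two orange tabs of the blue case's clip-on cover together to release it, lift the cover off and stand it upright on the bench beside the case, let go of it, and lay every marker pen, syringe and pair of tweezers lying on the bench inside the open case. Then put the cover back the same way round, fully down with both tabs sprung out again, and swing the steel hasp over until it rests flat in the black catch on the cover. Leave the timer, the roll of tape and the reagent bottle where they are.

Things in the scene. Friction and masses are not known exactly. Their poses are not given: they have to be found in the camera images.
- case: Blue open-topped case, fixed, 172 (own x) x 140 (y) x 70 mm high, walls and floor 5 mm. Origin: centre of its underside, z up; the hasp is at its +x end, away from the robot. Inside, halfway along each long (y) wall, a catch rib 30 mm long sticks 7.5 mm inward, 54 to 60 mm above the underside; keep clear of it when lowering things in.
- cover: White loose cover, plate 172 x 140 x 6 mm, 0.26 kg. Origin: centre of the plate's underside (70 mm above the case's origin when seated), z up, x and y along the case's when fitted. Four round-ended corner pegs 12 mm thick reach 26 mm below the plate and fit inside the case's corners with 2 mm play; set on the bench the cover stands on them, origin 26 mm up.
- cover_grip (a point): Point on the cover midway between the two orange tabs, 34 mm above the cover's origin: a good height to squeeze. The cover is freed by squeezing the tabs fully together and is carried by them, squeezed. Keep them squeezed while fitting it; let go when it is down, and the toes hook under the catch ribs again. There is room to stand it, turned a quarter, on the bench behind the items.
- tab_left_face (a point): Middle of the outer face of the orange tab's upright on the cover's +y side, 31 mm from the cover's middle when sprung out (22 mm squeezed), 34 mm above the origin. Both uprights are 30 mm wide (along x), 6 mm thick, from 11 to 53 mm above the origin.
- tab_right_face (a point): The same on the -y side: the outer faces are 62 mm apart at rest, 44 mm squeezed. Flat orange arms, top 12 mm above the cover's origin, run outward from the uprights' feet, so fingertips stay above them.
- cover_catch (a point): Centre of the top of the black catch pad on the cover (52 mm toward +x from the cover's middle, 9.5 mm above the origin), between two black cheeks 26 mm apart inside and 19 mm high over the origin; the hasp lies on it when closed.
- case_keeper (a point): Point on the case where the catch's pad centre must come when the cover is seated the right way round (79.5 mm above the case's underside).
- tab_left (a joint): Orange tab on the cover's +y side, value in m: 0 = sprung fully outward, where its spring holds it; 0.009 = pressed inward to its stop. The spring pushes back with 5 N at 0, 10 N at 0.009. Pressed 0.007 or more its toe is clear of the catch rib; below 0.004 it hooks under it.
- tab_right (a joint): Orange tab on the cover's -y side, value in m: 0 = sprung fully outward, where its spring holds it; 0.009 = pressed inward to its stop. The spring pushes back with 5 N at 0, 10 N at 0.009. Pressed 0.007 or more its toe is clear of the catch rib; below 0.004 it hooks under it.
- hasp (a joint): Steel hasp angle in rad: 0 = closed, lying level over the cover toward the case's -x in the catch; grows as it swings up (1.57 = upright) and outward beyond the far end, to 2.4. Starts open, 1.85 to 2.15. A stiff hinge (about 0.7 N at the tip) lets it stay wherever it is left; it can be pushed with closed fingers.
- hasp_hinge (a point): Hinge line of the hasp: 95 mm toward +x from the case's middle, 82 mm above its underside; the line runs along the case's y.
- hasp_tip (a point): Middle of the hasp's free end, 53 mm from the hinge line. The strap is 18 mm wide, 5 mm thick, with a 12 mm lip at the end that points up when closed.
- marker_red: Marker pen, white with a red cap, 135 mm long, 13 mm thick. Origin: centre of its underside; its own y axis runs along its length, z up. Lies flat on the bench at the start; absent in some runs.
- marker_blue: Marker pen, white with a blue cap, 135 mm long, 13 mm thick. Origin: centre of its underside; its own y axis runs along its length, z up. Lies flat on the bench at the start; absent in some runs.
- syringe: Clear plastic syringe, 122 mm long, barrel 16 mm thick, flange 20 mm, 25 mm high. Origin: centre of its underside; its own y axis runs along its length, z up. Lies flat on the bench at the start; absent in some runs.
- tweezers: Steel tweezers, 122 mm long, 13 mm wide, 9 mm high. Origin: centre of its underside; its own y axis runs along its length, z up. Lies flat on the bench at the start; absent in some runs.
- timer: White bench timer, 64 x 62 x 20 mm, a bystander. Origin: centre of its underside.
- tape_roll: Green roll of tape, 62 mm across, 18 mm high, a bystander. Origin: centre of its underside.
- bottle_std: White reagent bottle with a green cap, 48 mm across, 98 mm high, a bystander. Origin: centre of its underside.

How it is judged:
On the way, in this order (a step that is already met when the one before it is completed fails the run):
1. both tabs are squeezed together (value of joint each of tab_left, tab_right above 0.005 m), for 0.1 s.
2. the cover stands upright on the bench beside the case, let go (height (world z) of cover below 0.032 m and angle between cover's own z axis and vertical below 0.12 rad and horizontal distance between cover and case above 0.13 m and linear speed of cover below 0.02 m/s and contact force between the fingers and cover below 0.5 N), for 0.2 s.
3. with the cover still off, every item is inside the case (height (world z) of cover below 0.032 m and angle between cover's own z axis and vertical below 0.12 rad and horizontal distance between cover and case above 0.13 m and x of marker_red in the frame of case between -0.078 and 0.078 m and y of marker_red in the frame of case between -0.064 and 0.064 m and z of marker_red in the frame of case between 0 and 0.045 m and x of marker_blue in the frame of case between -0.078 and 0.078 m and y of marker_blue in the frame of case between -0.064 and 0.064 m and z of marker_blue in the frame of case between 0 and 0.045 m and x of syringe in the frame of case between -0.078 and 0.078 m and y of syringe in the frame of case between -0.064 and 0.064 m and z of syringe in the frame of case between 0 and 0.045 m and x of tweezers in the frame of case between -0.078 and 0.078 m and y of tweezers in the frame of case between -0.064 and 0.064 m and z of tweezers in the frame of case between 0 and 0.045 m), for 0.2 s.
4. the cover is seated on the case again, the right way round, both tabs sprung out (horizontal distance between cover_catch and case_keeper below 0.008 m and z of cover in the frame of case between 0.066 and 0.073 m and angle between the z axis of cover and the z axis of case, either way round below 0.04 rad and angle between the x axis of cover and the x axis of case, either way round below 0.06 rad and value of joint each of tab_left, tab_right below 0.003 m), for 0.2 s.
At the end, for the whole second after the job is handed in: Every item present lies inside the case (under 45 mm above its underside); the cover is seated the right way round (catch within 8 mm, height within 3 mm, level), tabs sprung out to under 3 mm; the hasp is within 0.1 rad of closed; all at rest (all of step 4 and x of marker_red in the frame of case between -0.078 and 0.078 m and y of marker_red in the frame of case between -0.064 and 0.064 m and z of marker_red in the frame of case between 0 and 0.045 m and x of marker_blue in the frame of case between -0.078 and 0.078 m and y of marker_blue in the frame of case between -0.064 and 0.064 m and z of marker_blue in the frame of case between 0 and 0.045 m and x of syringe in the frame of case between -0.078 and 0.078 m and y of syringe in the frame of case between -0.064 and 0.064 m and z of syringe in the frame of case between 0 and 0.045 m and x of tweezers in the frame of case between -0.078 and 0.078 m and y of tweezers in the frame of case between -0.064 and 0.064 m and z of tweezers in the frame of case between 0 and 0.045 m and value of joint hasp between -0.07 and 0.1 rad and linear speed of cover below 0.02 m/s and velocity of joint hasp below 0.05 rad/s); the robot touches nothing.
It fails at once if the timer is moved by more than 40 mm (distance of timer from where it was at the start of the episode above 0.04 m).
It fails at once if the roll of tape is moved by more than 40 mm (distance of tape_roll from where it was at the start of the episode above 0.04 m).
It fails at once if the reagent bottle is moved by more than 40 mm (distance of bottle_std from where it was at the start of the episode above 0.04 m).
Of marker_red, marker_blue, syringe, tweezers only 2 to 4 are there at a start; the rules pass over those that are not, and their reading is None.
At some moment in a run one of marker_red, marker_blue, syringe, tweezers may be knocked a few centimetres aside while the robot is not near it.
It also fails if it takes over 210 s, if anything falls off the work surface, if the arm or the gripper's body presses on something with over 40 N, if the wrist force passes 120 N, or if a joint passes its speed limit or range.

### The arm

A 7-joint arm with a two-finger parallel gripper is mounted at the origin on a cart in front of the work surface, level with it; the furniture and walls round the work are solid. World frame = base frame: x ahead of the robot, y to its left, z up, the work surface at z = 0. Lengths are in m, angles in rad, forces in N, time in s.
With the tool pointing down it reaches from about 0.35 to 0.9 m from the base axis. Payload 8.1 kg.
Tool frame: the origin (TCP) lies at the very end of the fingers, on their centre line; the grasp point (between the pads) lies 19 mm behind it; z points along the fingers, y is the line along which they close (so a half turn about z gives the same grasp; the last joint's range is limited). The gripper opens to 92 mm and grips with 3 to 60 N. Pads are 19 mm wide; open, the fingers measure 130 mm over their backs; the gripper's body (75 mm by 190 mm) begins 47 mm behind the grasp point.
Start: joints at [1.171, 0.434, 0.025, 1.573, -0.012, 1.134, -0.075], TCP at [0.183, -0.598, 0.227] pointing down, gripper open.
Joint ranges: [-2.62, 2.62], [-0.44, 2.09], [-1.27, 1.32], [0.08, 2.57], [-1.32, 4.46], [0.12, 2], [-2.74, 2.74]. Speed limits (rad/s): [2.22, 2.22, 3.01, 3.01, 3.14, 3.14, 3.14].

### API

Orientations are given as a rotation vector (axis times angle).
In Python, from cell import readout, cams, job gives the robot as it stands.
- The arm moves only by the tool drive_tool, never from a script. Its argument "commands" is a list of rows, each a list of 3 entries, a list of its own where there are three numbers: the turn, a rotation vector about the tool's x, y, z in rad, then the shift along the tool's x, y, z in cm, then the gripper's target within -1 to 1 (fully open at 1, half-way at 0, shut at -1). A call has 1 to 20 rows; each row is the pose to reach, as a shift and turn from the pose commanded when the call began, along the tool's axes at that moment; what a row does not reach only later rows make up. A row lasts 1/12 s, in which the tool goes at most 41.7 mm and 7.16 degrees, less where a joint would pass 70% of its speed; a pose out of reach is approached as far as the arm can. A call with a gripper value outside its range is refused whole. The fingers move at their own pace and stop on an object; "newtons" is the grip in N (left out, the last holds). Time passes only in rows, so rows that repeat a pose let the fingers close. It gives the time, the measured TCP pose, the force, the opening and the grip force at its end, in the units of the state.
- readout.observe(): the state, without advancing time (a new reading comes with each control period).
- cams.get_image(name): name is "scene" or "top" or "wrist"; returns the picture (400x640x3 uint8, blue, green, red); there is no depth.
- cams.camera_info(name): a dict with "camera_matrix" (3x3 intrinsics, pixels), "R" (3x3) and "t" (3): a world point X has camera coordinates R X + t. Camera axes: x right, y down, z forward; pixel columns grow to the right and rows downward; lengths in m; the calibration is good to about 2 mm. The wrist camera is an equidistant fisheye: a pixel r from the principal point sees the ray r / f radians off the axis. A picture is of the moment at which its call begins: read the wrist's pose just before it. camera_info takes no time and is no camera call; for the wrist camera it gives the pose at the moment of the call.
- job.sign_off(): hands the job in; it is judged then, once.
The state is a dict: "clock": time; "joints": joint angles; "dq": joint speeds; "joint_efforts": joint torques, N m; "position": TCP position; "ee_rot": TCP orientation; "force": force on the tool from outside, world axes, zero at the start; "ft_torque": the same for the moment, N m; "width": opening from 0.0 (shut) to 1.0 (fully open); "gripper_force": force on a finger pad.
Only numpy, scipy, OpenCV 4.12 (cv2) and the standard library are available. Lean on these libraries where they do the work, as an engineer would, in place of code of your own. Each camera call takes 0.05 s, during which the arm holds its last target. There are 200 camera calls.

## Working session

There is one attempt and no reset: what is moved stays moved. The work goes in short steps, Python scripts to look and compute and a tool call to move; the robot and the scene stay as the last step left them, time stands still between calls to the robot, and variables do not carry over. Pictures are saved under pics/ and viewed, at most 18 in all, crops included, and the job is handed in when it is done.

Besides the shell and the picture viewer there is one more tool, called after "Request:" as name([rows], argument=value, ...), one row to a line, values as JSON. drive_tool: Moves the arm, as the interface text tells. Its arguments: {"type":"object","properties":{"commands":{"type":"array"},"newtons":{"type":"number"}},"required":["commands"]}

```bash
ls; mkdir -p pics
python3 - <<'E'
from cell import readout,cams
import cv2,numpy as np
print(readout.observe())
for n in("scene","top"):
    i=cams.camera_info(n);print(n,i)
    cv2.imwrite(f"pics/{n}0.png",cams.get_image(n))
E
```

```text
pics
{'clock': 0.0, 'joints': array([ 1.17139977,  0.43521928,  0.02496989,  1.57411022, -0.01157625,
        1.13397098, -0.07513805]), 'dq': array([-0.00066526,  0.00116809, -0.00179684,  0.00097674, -0.00067127,
       -0.00012418,  0.00048284]), 'joint_efforts': array([-1.32216741e-03, -6.67876625e+01,  9.85247120e-01, -3.14469767e+01,
       -6.02540793e-02,  4.23989247e-02,  1.37798843e-04]), 'position': array([ 0.18257672, -0.59720535,  0.22594216]), 'ee_rot': array([-3.10558879e+00, -4.64126140e-01,  6.12832263e-04]), 'force': array([0.73035033, 0.58700696, 0.4974155 ]), 'ft_torque': array([-0.0804624 ,  0.01454749, -0.02035145]), 'gripper_force': 0.0, 'width': 1.000770716676651}
scene {'camera_matrix': array([[464.16748202,   0.        , 314.16541356],
       [  0.        , 464.16748202, 195.2977634 ],
       [  0.        ,   0.        ,   1.        ]]), 'R': array([[ 0.95143713, -0.3076966 ,  0.00949714],
       [-0.24758622, -0.78317329, -0.57038641],
       [ 0.18294387,  0.54033544, -0.82132159]]), 't': array([-0.5169388 ,  0.13031007,  1.3033624 ])}
top {'camera_matrix': array([[440.32672255,   0.        , 318.68842997],
       [  0.        , 440.32672255, 204.2854326 ],
       [  0.        ,   0.        ,   1.        ]]), 'R': array([[ 0.01709359, -0.99983462,  0.00620814],
       [-0.99524566, -0.01760992, -0.09579132],
       [ 0.0958848 , -0.00454121, -0.99538208]]), 't': array([-0.06537259,  0.52599513,  1.31572818])}
```

View pics/top0.png

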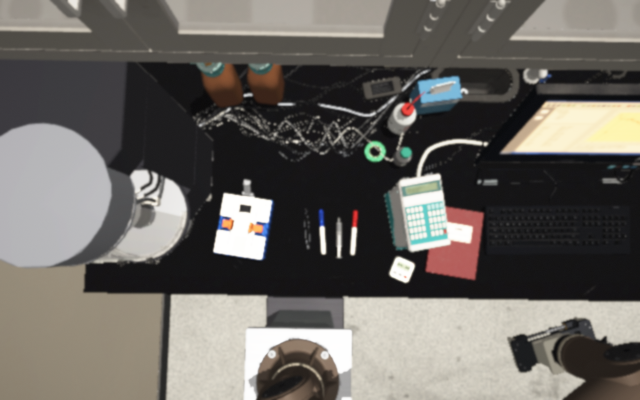

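View pics/scene0.png

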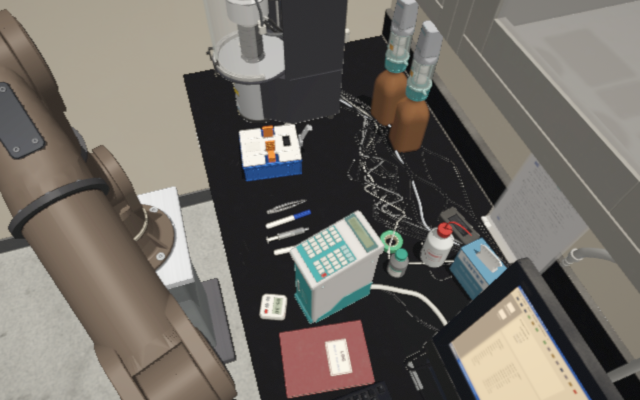

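```bash
cat > h.py <<'E'
import numpy as np,cv2
from cell import readout,cams
from scipy.spatial.transform import Rotation as Rn
def ray(n,px,info):
    K=info["camera_matrix"]; px=np.atleast_2d(px).astype(float)
    v=np.c_[(px[:,0]-K[0,2])/K[0,0],(px[:,1]-K[1,2])/K[1,1]]
    if n=="wrist":
        r=np.linalg.norm(v,axis=1)+1e-12
        d=np.c_[v*(np.sin(r)/r)[:,None],np.cos(r)]
    else: d=np.c_[v,np.ones(len(v))]
    return -info["R"].T@info["t"], d@info["R"]
def onplane(n,px,z,info=None):
    o,d=ray(n,px,info or cams.camera_info(n))
    return o+d*((z-o[2])/d[:,2])[:,None]
def proj(n,X,info):
    p=np.atleast_2d(X)@info["R"].T+info["t"];K=info["camera_matrix"]
    if n=="wrist":
        rho=np.linalg.norm(p[:,:2],axis=1);th=np.arctan2(rho,p[:,2]);v=p[:,:2]/(rho+1e-12)[:,None]*th[:,None]
    else: v=p[:,:2]/p[:,2:]
    return v*[K[0,0],K[1,1]]+[K[0,2],K[1,2]]
def hsv(im): return cv2.cvtColor(im,cv2.COLOR_BGR2HSV)
def blobs(m,amin=6):
    n,l,s,c=cv2.connectedComponentsWithStats(m.astype(np.uint8))
    return [(l==i,s[i,4],c[i]) for i in range(1,n) if s[i,4]>=amin]
def rect(mask):
    c,_=cv2.findContours(mask.astype(np.uint8),cv2.RETR_EXTERNAL,cv2.CHAIN_APPROX_NONE)
    c=max(c,key=cv2.contourArea); return cv2.boxPoints(cv2.minAreaRect(c))
def tool(dw):
    """world shift (m) -> tool cm at present pose"""
    s=readout.observe(); return Rn.from_rotvec(s["ee_rot"]).inv().apply(dw)*100
E
python3 - <<'E'
from h import *
im=cv2.imread("pics/top0.png");H=hsv(im);info=cams.camera_info("top")
h,s,v=cv2.split(H)
ms={"orange":(h<18)&(h>6)&(s>150)&(v>150),"red":((h<5)|(h>174))&(s>150)&(v>100),"blue":(h>105)&(h<128)&(s>150)&(v>50),"white":(s<60)&(v>170),"green":(h>60)&(h<90)&(s>80)}
for k,m in ms.items():
    for b,a,c in blobs(m,8):
        if 190<c[0]<480 and 130<c[1]<300:
            z={"orange":.1,"white":.01}.get(k,.01)
            print(k,a,c.round(1),onplane("top",c,z,info)[0].round(3))
    if k=="white":
        for b,a,c in blobs(m,1000):
            if c[0]<300 and c[1]<280: 
                q=onplane("top",rect(b),.076,info);print("cover",q.round(3),q.mean(0))
cv2.imwrite("pics/c1.png",cv2.resize(im[130:300,200:440],None,fx=3.3,fy=3.3,interpolation=cv2.INTER_CUBIC))
E
```

```text
orange 58 [228.1 223.7] [0.459 0.202 0.1  ]
orange 26 [252.1 227.2] [0.451 0.133 0.1  ]
orange 9 [258.6 230.2] [0.442 0.115 0.1  ]
red 81 [354.6 217.8] [ 0.489 -0.167  0.01 ]
blue 123 [266.8 231.5] [0.442 0.101 0.01 ]
blue 92 [320.8 216.6] [ 0.491 -0.063  0.01 ]
blue 40 [219.4 222.4] [0.467 0.247 0.01 ]
white 3331 [429.8 207.4] [ 0.525 -0.399  0.01 ]
white 9 [295.7 141.1] [0.725 0.019 0.01 ]
white 9 [374.4 145.4] [ 0.716 -0.227  0.01 ]
white 27 [246.3 182.3] [0.593 0.169 0.01 ]
white 2547 [242.3 226.4] [0.456 0.176 0.01 ]
white 134 [322.4 239.5] [ 0.421 -0.07   0.01 ]
white 131 [353.1 240.4] [ 0.42  -0.163  0.01 ]
white 90 [338.6 244. ] [ 0.408 -0.119  0.01 ]
white 437 [401.6 269.2] [ 0.335 -0.312  0.01 ]
cover [[ 1.037  0.413  0.076]
 [ 1.151  0.416  0.076]
 [ 1.151 -0.242  0.076]
 [ 1.037 -0.24   0.076]] [1.09421437 0.0868036  0.076     ]
cover [[0.742 0.894 0.076]
 [0.748 0.568 0.076]
 [0.336 0.543 0.076]
 [0.33  0.859 0.076]] [0.53897004 0.71592416 0.076     ]
cover [[0.372 0.537 0.076]
 [0.603 0.409 0.076]
 [0.53  0.286 0.076]
 [0.302 0.415 0.076]] [0.45165523 0.4117308  0.076     ]
cover [[0.378 0.249 0.076]
 [0.562 0.226 0.076]
 [0.54  0.081 0.076]
 [0.357 0.105 0.076]] [0.45928684 0.16507295 0.076     ]
green 96 [380.2 145.8] [ 0.715 -0.245  0.01 ]
green 169 [370.6 154.7] [ 0.687 -0.216  0.01 ]
green 114 [406.1 151.6] [ 0.699 -0.326  0.01 ]
green 147 [389.2 212.5] [ 0.507 -0.274  0.01 ]
green 272 [427.6 230.3] [ 0.454 -0.392  0.01 ]
green 12 [400.4 248.2] [ 0.398 -0.308  0.01 ]
```

View pics/c1.png

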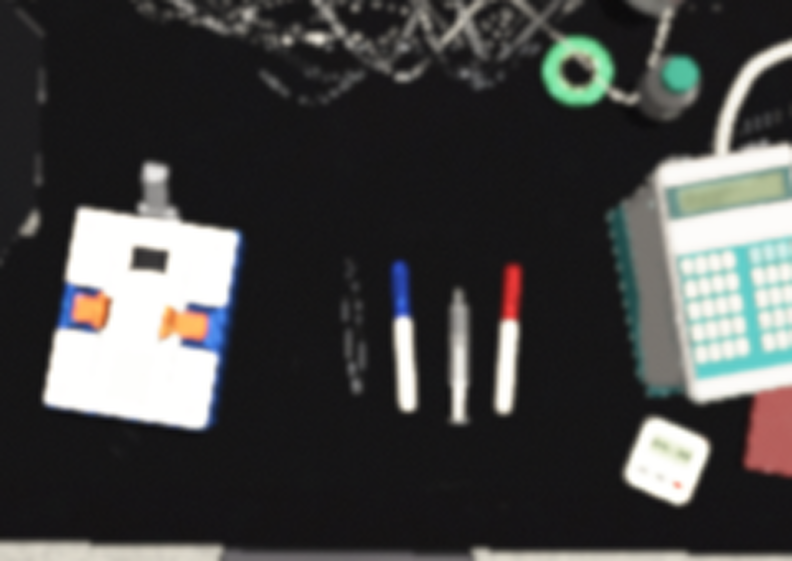

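Request:
drive_tool([
  [[0, 0, 0], [0, 0, -19], 1],
  [[0, 0, 0], [0, 0, -19], 1],
  [[0, 0, 0], [0, 0, -19], 1],
  [[0, 0, 0.42], [41, -55, -19], 1],
  [[0, 0, 0.42], [41, -55, -19], 1],
  [[0, 0, 0.42], [41, -55, -19], 1],
  [[0, 0, 0.42], [41, -55, -19], 1],
  [[0, 0, 0.42], [41, -55, -19], 1],
  [[0, 0, 0.42], [41, -55, -19], 1],
  [[0, 0, 0.42], [41, -55, -19], 1],
  [[0, 0, 0.42], [41, -55, -19], 1],
  [[0, 0, 0.42], [41, -55, -19], 1],
  [[0, 0, 0.42], [41, -55, -19], 1],
  [[0, 0, 0.42], [41, -55, -19], 1],
  [[0, 0, 0.42], [41, -55, -19], 1],
  [[0, 0, 0.42], [41, -55, -19], 1],
  [[0, 0, 0.42], [41, -55, -19], 1],
  [[0, 0, 0.42], [41, -55, -19], 1],
  [[0, 0, 0.42], [41, -55, -19], 1],
  [[0, 0, 0.42], [41, -55, -19], 1],
])

```text
clock: 1.77
position: [0.4143, 0.0529, 0.4172]
ee_rot: [-3.135, 0.187, -0.001]
force: [-0.2, 0.5, 0.3]
width: 0.999
gripper_force: 0.0
```

Run:
```python
from h import *
s=readout.observe();print(s["clock"],s["position"],s["ee_rot"])
i=cams.camera_info("wrist");print(i)
im=cams.get_image("wrist");cv2.imwrite("pics/w0.png",im);np.save("w0.npy",i,allow_pickle=True)
```

```text
1.7667 [0.41427886 0.05287231 0.41717319] [-3.13455910e+00  1.86850306e-01 -1.29387626e-03]
{'camera_matrix': array([[309.70691629,   0.        , 320.39065774],
       [  0.        , 309.70691629, 203.08976476],
       [  0.        ,   0.        ,   1.        ]]), 'R': array([[-0.11998197, -0.99277545, -0.00111392],
       [-0.94773179,  0.11420393,  0.29792939],
       [-0.29564977,  0.03680186, -0.95458726]]), 't': array([0.10283467, 0.29167427, 0.69386447])}
```

View pics/w0.png

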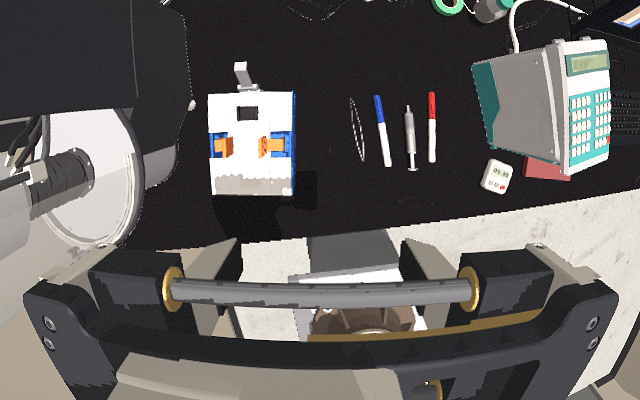

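```bash
cat > meas.py <<'E'
from h import *
def items(im,info,n="wrist",lim=None):
    """bright bench objects on region; returns endpoints on plane"""
    H=hsv(im);v=H[...,2]
    m=cv2.morphologyEx((v>75).astype(np.uint8),cv2.MORPH_CLOSE,np.ones((5,5)))
    out=[]
    for b,a,c in blobs(m,60):
        ys,xs=np.nonzero(b); w=onplane(n,np.c_[xs,ys],.006,info)[:,:2]
        ctr,(l1,l2),ang=cv2.minAreaRect(w.astype(np.float32)*1000)
        L,W=max(l1,l2),min(l1,l2)
        if 90<L<160 and W<45:
            q=cv2.boxPoints((ctr,(l1,l2),ang)); e=[q[1]-q[0],q[2]-q[1]]; e=max(e,key=np.linalg.norm)
            if e[0]<0:e=-e
            col=H[b]; sat=col[col[:,1]>150]; hue=np.median(sat[:,0]) if len(sat)>15 else -1
            out.append((np.array(ctr)/1000,np.arctan2(e[1],e[0]),L,W,hue,np.mean(v[b])))
    return out
E
python3 - <<'E'
from meas import *
info=np.load("w0.npy",allow_pickle=True).item();im=cv2.imread("pics/w0.png")
for o in items(im,info):print(o)
H=hsv(im);m=np.zeros(im.shape[:2],bool);m[85:205,195:305]=1
h,s,v=cv2.split(H)
w=m&(s<70)&(v>110)
b=max(blobs(w),key=lambda t:t[1])[0];bx=rect(b);print(bx.round(1))
q=onplane("wrist",bx,.076,info);print(q.round(4),q.mean(0).round(4))
e=np.linalg.norm(np.diff(q,axis=0),axis=1);print(e)
for b,a,c in blobs(m&(h>6)&(h<22)&(s>150)&(v>120)): print("or",a,c,onplane("wrist",c,.1,info).round(4), onplane("wrist",rect(b),.123,info).round(4).tolist())
for b,a,c in blobs(m&(v<50),30): print("blk",a,c,onplane("wrist",c,.08,info).round(4))
t=im[60:90,225:265];print(cv2.threshold(hsv(t)[...,2],80,1,0)[1].sum())
E
```

```text
(array([ 0.72378998, -0.55894934]), np.float32(1.3544091), 158.06179809570312, 31.908273696899414, -1, np.float64(172.775956284153))
(array([0.60863416, 0.28150833]), np.float32(-0.08251694), 151.8427276611328, 16.15833282470703, -1, np.float64(123.68456375838926))
(array([ 0.44310382, -0.16309122]), np.float32(-0.06430245), 137.41949462890625, 15.237947463989258, np.float64(0.0), np.float64(209.9574074074074))
(array([ 0.44248627, -0.06533873]), np.float32(0.08607993), 137.09226989746094, 15.482292175292969, np.float64(113.0), np.float64(211.24684684684684))
(array([ 0.44949402, -0.0189861 ]), np.float32(0.09232194), 119.69093322753906, 15.944511413574219, -1, np.float64(95.79539641943734))
(array([ 0.42472296, -0.11927818]), np.float32(-0.002308862), 125.6927261352539, 18.362600326538086, -1, np.float64(185.0836820083682))
[[207.  85.]
 [291.  85.]
 [291. 195.]
 [207. 195.]]
[[0.5643 0.2238 0.076 ]
 [0.5393 0.0852 0.076 ]
 [0.3592 0.1099 0.076 ]
 [0.3778 0.2584 0.076 ]] [0.4602 0.1693 0.076 ]
[0.14086918 0.18170456 0.14966481]
or 236 [224.65677966 145.91949153] [[0.4591 0.201  0.1   ]] [[0.4482, 0.2134, 0.123], [0.4771, 0.208, 0.123], [0.4723, 0.1795, 0.123], [0.4438, 0.1845, 0.123]]
or 129 [263.11627907 146.25581395] [[0.4492 0.1389 0.1   ]] [[0.4676, 0.1396, 0.123], [0.4657, 0.1262, 0.123], [0.4346, 0.1309, 0.123], [0.4365, 0.1445, 0.123]]
or 28 [282.32142857 143.46428571] [[0.4493 0.1083 0.1   ]] [[0.4615, 0.1072, 0.123], [0.4608, 0.1029, 0.123], [0.4432, 0.1054, 0.123], [0.4438, 0.1098, 0.123]]
or 7 [258.85714286 141.85714286] [[0.457  0.1446 0.1   ]] [[0.4632, 0.1403, 0.123], [0.463, 0.1388, 0.123], [0.4556, 0.1399, 0.123], [0.4558, 0.1414, 0.123]]
blk 4062 [243.90915805 150.44042344] [[0.4452 0.176  0.08  ]]
421
```

Request:
drive_tool([
  [[0, 0, 0.01], [0.6, -11.6, 12], 1],
  [[0, 0, 0.01], [0.6, -11.6, 12], 1],
  [[0, 0, 0.01], [0.6, -11.6, 12], 1],
  [[0, 0, 0.01], [0.6, -11.6, 12], 1],
  [[0, 0, 0.01], [0.6, -11.6, 12], 1],
  [[0, 0, 0.01], [0.6, -11.6, 12], 1],
  [[0, 0, 0.01], [0.6, -11.6, 12], 1],
])

```text
clock: 2.4
position: [0.4343, 0.1621, 0.2967]
ee_rot: [3.134, -0.209, -0.001]
force: [0.4, -1.1, 0.4]
width: 0.997
gripper_force: 0.0
```

Run:
```python
from h import *
i=cams.camera_info("wrist");im=cams.get_image("wrist");cv2.imwrite("pics/w1.png",im);np.save("w1.npy",i,allow_pickle=True)
cv2.imwrite("pics/w1c.png",cv2.resize(im[0:300,170:470],None,fx=2,fy=2))
```

```text
(no output)
```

View pics/w1c.png

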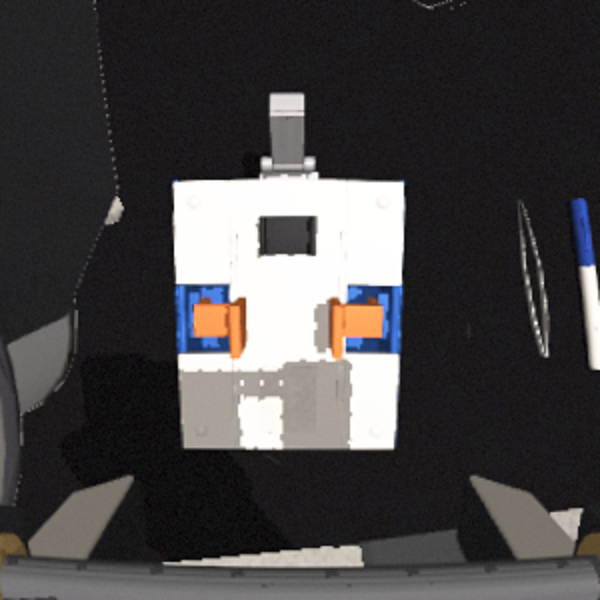

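Run:
```python
from h import *
i=np.load("w1.npy",allow_pickle=True).item()
q=onplane("wrist",[[257,90.5],[372,90.5],[368,224.5],[261.5,224.5]],.076,i);print(q.round(4),q.mean(0))
print(np.linalg.norm(np.diff(q,axis=0),axis=1))
for a,b in((0,3),(1,2)): d=q[a]-q[b];print(np.arctan2(d[1],d[0]))
d=q[0]-q[1];print(np.arctan2(d[1],d[0])-np.pi/2); d=q[3]-q[2];print(np.arctan2(d[1],d[0])-np.pi/2)
print(onplane("wrist",np.array([[262,254],[316,254]])/2+[170,0],.0795,i))
print(onplane("wrist",[(234/2+170,298/2),(341/2+170,298/2)],.123,i))
print(onplane("wrist",[(230/2+170,355/2),(338/2+170,355/2)],.123,i))
```

```text
[[0.5486 0.2243 0.076 ]
 [0.5293 0.0862 0.076 ]
 [0.3583 0.1087 0.076 ]
 [0.3771 0.2488 0.076 ]] [0.45335271 0.16700654 0.076     ]
[0.13949513 0.1725031  0.14133358]
-0.1414761695461771
-0.13084057609668612
-0.1388470765156753
-0.13367752083588358
[[0.49556027 0.17734127 0.0795    ]
 [0.49110896 0.14514974 0.0795    ]]
[[0.47629188 0.19280276 0.123     ]
 [0.46841715 0.13563054 0.123     ]]
[[0.44533547 0.19997153 0.123     ]
 [0.43727486 0.14105662 0.123     ]]
```

Run:
```python
from h import *
i=np.load("w1.npy",allow_pickle=True).item()
p=np.array([[118,210],[97,20],[77,300],[72,340],[20,410]])/2+[170,0]
for z in(0,.15): print(onplane("wrist",p,z,i).round(3).tolist())
i=np.load("w0.npy",allow_pickle=True).item()
for z in(0,.15): print(onplane("wrist",[[193,105],[184,12],[172,160],[145,200]],z,i).round(3).tolist())
i=np.load("w1.npy",allow_pickle=True).item()
m=cv2.imread("pics/w1.png")
```

```text
[[0.542, 0.284, 0.0], [0.695, 0.281, 0.0], [0.481, 0.33, 0.0], [0.45, 0.34, 0.0], [0.4, 0.401, -0.0]]
[[0.533, 0.241, 0.15], [0.635, 0.239, 0.15], [0.492, 0.271, 0.15], [0.471, 0.278, 0.15], [0.438, 0.319, 0.15]]
[[0.542, 0.286, 0.0], [0.737, 0.284, 0.0], [0.443, 0.354, 0.0], [0.368, 0.444, 0.0]]
[[0.53, 0.223, 0.15], [0.674, 0.221, 0.15], [0.456, 0.273, 0.15], [0.401, 0.34, 0.15]]
```

Request:
drive_tool([
  [[0, 0, 0.003], [1.8, -0.7, 8], 1],
  [[0, 0, 0.003], [1.8, -0.7, 12], 1],
  [[0, 0, 0.003], [1.8, -0.7, 15], 1],
  [[0, 0, 0.003], [1.8, -0.7, 17], 1],
  [[0, 0, 0.003], [1.8, -0.7, 19], 1],
  [[0, 0, 0.003], [1.8, -0.7, 20.3], 1],
  [[0, 0, 0.003], [1.8, -0.7, 20.9], 1],
  [[0, 0, 0.003], [1.8, -0.7, 20.9], 1],
  [[0, 0, 0.003], [1.8, -0.7, 20.9], 1],
], newtons=35)

```text
clock: 3.2
position: [0.4542, 0.1668, 0.089]
ee_rot: [-3.134, 0.216, -0.003]
force: [-0.2, 0.5, 0.2]
width: 0.995
gripper_force: 0.0
```

Request:
drive_tool([
  [[0, 0, 0], [0, 0, 0], -1],
  [[0, 0, 0], [0, 0, 0], -1],
  [[0, 0, 0], [0, 0, 0], -1],
  [[0, 0, 0], [0, 0, 0], -1],
  [[0, 0, 0], [0, 0, 0], -1],
  [[0, 0, 0], [0, 0, 0], -1],
  [[0, 0, 0], [0, 0, 0], -1],
  [[0, 0, 0], [0, 0, 0], -1],
  [[0, 0, 0], [0, 0, 0], -1],
  [[0, 0, 0], [0, 0, 0], -1],
], newtons=35)

```text
clock: 4.03
position: [0.4533, 0.1674, 0.0883]
ee_rot: [-3.134, 0.214, -0.001]
force: [-3.2, -0.6, 9.1]
width: 0.471
gripper_force: 35.0
```

Request:
drive_tool([
  [[0, 0, 0], [0, 0, -0.5], -1],
  [[0, 0, 0], [0, 0, -1.2], -1],
  [[0, 0, 0], [0, 0, -2], -1],
  [[0, 0, 0], [0, 0, -3], -1],
  [[0, 0, 0], [0, 0, -4.5], -1],
  [[0, 0, 0], [0, 0, -6], -1],
  [[0, 0, 0], [0, 0, -8], -1],
  [[0, 0, 0], [0, 0, -10], -1],
  [[0, 0, 0], [0, 0, -12], -1],
  [[0, 0, 0], [0, 0, -14], -1],
  [[0, 0, 0], [0, 0, -14], -1],
  [[0, 0, 0], [0, 0, -14], -1],
])

```text
clock: 5.03
position: [0.4535, 0.1673, 0.2289]
ee_rot: [-3.134, 0.214, -0.004]
force: [0.6, -0.4, -2.8]
width: 0.473
gripper_force: 35.0
```

Run:
```python
from h import *
i=cams.camera_info("top");im=cams.get_image("top");cv2.imwrite("pics/t2.png",cv2.resize(im[130:300,200:440],None,fx=3,fy=3))
i=cams.camera_info("wrist");im=cams.get_image("wrist");cv2.imwrite("pics/w2.png",im)
from cell import readout
print(readout.observe()["position"])
i=cams.camera_info("top")
print(onplane("top",[[293,158],[310,161],[320,155],[345,150],[371,151]],0,i).round(3))
```

```text
[0.45249795 0.16660281 0.22712979]
[[ 0.674  0.027  0.   ]
 [ 0.665 -0.027  0.   ]
 [ 0.685 -0.058  0.   ]
 [ 0.702 -0.136  0.   ]
 [ 0.701 -0.218  0.   ]]
```

View pics/w2.png

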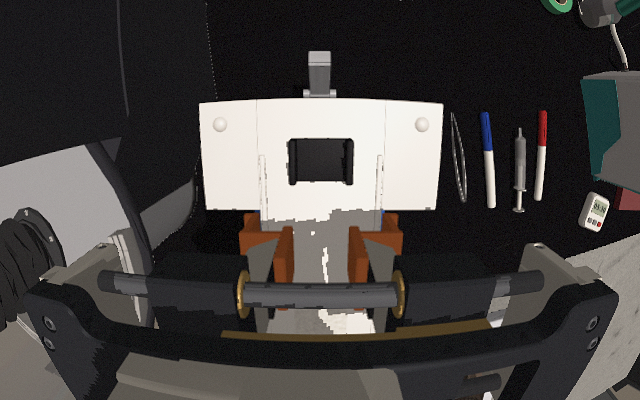

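Run:
```python
from h import *
s=readout.observe();print(s["joints"].round(2));print(tool([.605-.4525,-.05-.1666,0]))
```

```text
[ 0.12  0.29 -0.72  1.86  0.21  1.07 -2.39]
[1.80544549e+01 1.93843947e+01 1.60467702e-03]
```

Request:
drive_tool([
  [[0, 0, 0.06], [1, 1, 0], -1],
  [[0, 0, 0.18], [2.5, 2.7, 0], -1],
  [[0, 0, 0.3], [4, 4.3, 0], -1],
  [[0, 0, 0.42], [5.5, 5.9, 0], -1],
  [[0, 0, 0.54], [7, 7.5, 0], -1],
  [[0, 0, 0.66], [8.5, 9.1, 0], -1],
  [[0, 0, 0.78], [10, 10.7, 0], -1],
  [[0, 0, 0.9], [11.5, 12.3, 0], -1],
  [[0, 0, 1.02], [13, 14, 0], -1],
  [[0, 0, 1.14], [14.5, 15.6, 0], -1],
  [[0, 0, 1.26], [16, 17.2, 0], -1],
  [[0, 0, 1.36], [17.2, 18.5, 0], -1],
  [[0, 0, 1.43], [18.1, 19.4, 0], -1],
  [[0, 0, 1.43], [18.1, 19.4, 0], -1],
  [[0, 0, 1.43], [18.1, 19.4, 0], -1],
  [[0, 0, 1.43], [18.1, 19.4, 0], -1],
])

```text
clock: 6.47
position: [0.6052, -0.0489, 0.2261]
ee_rot: [2.227, -2.211, -0.002]
force: [-0.4, 0.3, -2.7]
width: 0.466
gripper_force: 35.0
```

Run:
```python
from h import *
s=readout.observe();print(s["joints"].round(2),s["position"],Rn.from_rotvec(s["ee_rot"]).as_matrix().round(3))
i=cams.camera_info("wrist");im=cams.get_image("wrist");cv2.imwrite("pics/w3.png",im)
```

```text
[-0.59  0.51  0.88  1.66 -0.42  1.17 -2.73] [ 0.60518385 -0.04892864  0.22606822] [[ 0.007 -1.    -0.003]
 [-1.    -0.007 -0.002]
 [ 0.002  0.003 -1.   ]]
```

View pics/w3.png

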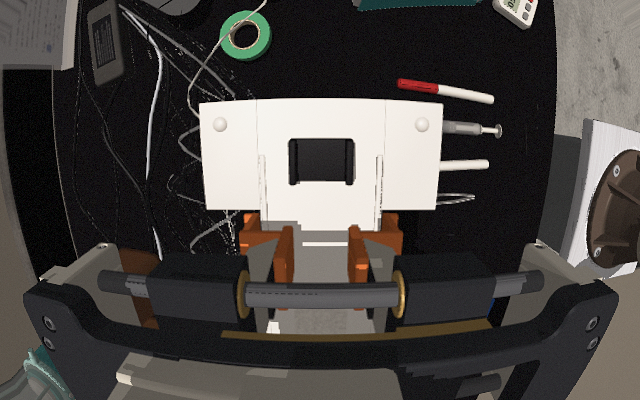

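Request:
drive_tool([
  [[0, 0, -0.04], [0, 0, 3], -1],
  [[0, 0, -0.04], [0, 0, 6], -1],
  [[0, 0, -0.04], [0, 0, 9], -1],
  [[0, 0, -0.04], [0, 0, 11], -1],
  [[0, 0, -0.04], [0, 0, 11], -1],
])

```text
clock: 6.93
position: [0.6027, -0.0484, 0.1135]
ee_rot: [2.27, -2.167, -0.011]
force: [-1.8, 0.9, -2.7]
width: 0.468
gripper_force: 35.0
```

Run:
```python
from h import *
s=readout.observe();print(s["joints"].round(2),s["position"],Rn.from_rotvec(s["ee_rot"]).as_matrix().round(3))
```

```text
[-0.52  0.62  0.78  1.79 -0.53  0.96 -2.61] [ 0.60269443 -0.04837778  0.11348304] [[ 0.046 -0.999 -0.007]
 [-0.999 -0.046  0.002]
 [-0.002  0.007 -1.   ]]
```

Request:
drive_tool([
  [[0, 0, 0], [0, 0, 2.5], -1],
  [[0, 0, 0], [0, 0, 4.5], -1],
  [[0, 0, 0], [0, 0, 5.8], -1],
  [[0, 0, 0], [0, 0, 6.4], -1],
  [[0, 0, 0], [0, 0, 6.7], -1],
  [[0, 0, 0], [0, 0, 6.9], -1],
  [[0, 0, 0], [0, 0, 6.9], -1],
  [[0, 0, 0], [0, 0, 6.9], -1],
])

```text
clock: 7.6
position: [0.6066, -0.0498, 0.0497]
ee_rot: [-2.27, 2.171, -0.002]
force: [0.5, 0.2, -3.4]
width: 0.472
gripper_force: 35.0
```

Request:
drive_tool([
  [[0, 0, 0], [0, 0, 0.3], -1],
  [[0, 0, 0], [0, 0, 0.3], -1],
  [[0, 0, 0], [0, 0, 0.5], -1],
  [[0, 0, 0], [0, 0, 0.5], -1],
])

```text
clock: 7.93
position: [0.6063, -0.0497, 0.0442]
ee_rot: [-2.27, 2.171, -0.001]
force: [-1.3, 0.9, 3.2]
width: 0.471
gripper_force: 35.0
```

Touching (force changed sign). Release and rise.

Request:
drive_tool([
  [[0, 0, 0], [0, 0, 0], 1],
  [[0, 0, 0], [0, 0, 0], 1],
  [[0, 0, 0], [0, 0, 0], 1],
  [[0, 0, 0], [0, 0, 0], 1],
  [[0, 0, 0], [0, 0, 0], 1],
  [[0, 0, 0], [0, 0, 0], 1],
  [[0, 0, 0], [0, 0, 0], 1],
  [[0, 0, 0], [0, 0, 0], 1],
  [[0, 0, 0], [0, 0, 0], 1],
])

```text
clock: 8.68
position: [0.6058, -0.0497, 0.0436]
ee_rot: [2.27, -2.171, -0.0]
force: [0.6, -0.3, -0.1]
width: 0.993
gripper_force: 0.0
```

Request:
drive_tool([
  [[0, 0, 0], [0, 0, -2], 1],
  [[0, 0, 0], [0, 0, -5], 1],
  [[0, 0, 0], [0, 0, -9], 1],
  [[0, 0, 0], [0, 0, -13], 1],
  [[0, 0, -0.12], [0, 0, -17], 1],
  [[0, 0, -0.24], [-2, -2, -21], 1],
  [[0, 0, -0.36], [-2, -2, -25], 1],
  [[0, 0, -0.48], [-2, -2, -29], 1],
  [[0, 0, -0.6], [-2, 4, -33], 1],
  [[0, 0, -0.72], [-2, 8, -35], 1],
  [[0, 0, -0.84], [-2, 12, -35], 1],
  [[0, 0, -0.96], [-2, 15, -35], 1],
  [[0, 0, -1.08], [-2, 18, -35], 1],
  [[0, 0, -1.2], [-2, 20, -35], 1],
  [[0, 0, -1.32], [-2, 20, -35], 1],
  [[0, 0, -1.44], [-2, 20, -35], 1],
  [[0, 0, -1.52], [-2, 20, -35], 1],
  [[0, 0, -1.52], [-2, 20, -35], 1],
  [[0, 0, -1.52], [-2, 20, -35], 1],
])

```text
clock: 10.27
position: [0.4051, -0.0387, 0.3937]
ee_rot: [-3.141, 0.014, -0.0]
force: [0.2, -0.2, 0.5]
width: 0.999
gripper_force: 0.0
```

Run:
```python
from meas import *
s=readout.observe();print(s["joints"].round(2),s["position"])
i=cams.camera_info("wrist");im=cams.get_image("wrist");cv2.imwrite("pics/w4.png",im);np.save("w4.npy",i,allow_pickle=True)
for o in items(im,i):print(o)
```

```text
[-0.77 -0.11  0.68  1.8   0.07  1.43 -1.69] [ 0.40514159 -0.0387176   0.3937054 ]
(array([ 0.45198569, -0.01836404]), np.float32(0.08105375), 121.5168228149414, 14.659279823303223, -1, np.float64(86.8871473354232))
(array([ 0.44272888, -0.0652082 ]), np.float32(0.077727355), 136.2836456298828, 15.063687324523926, np.float64(113.0), np.float64(199.47116968698518))
(array([ 0.44276532, -0.16305211]), np.float32(-0.057895597), 136.82664489746094, 15.041115760803223, np.float64(0.0), np.float64(207.32246998284734))
(array([ 0.42475476, -0.11827522]), np.float32(-0.0024684782), 126.34292602539062, 20.231121063232422, -1, np.float64(168.52815533980583))
```

View pics/w4.png

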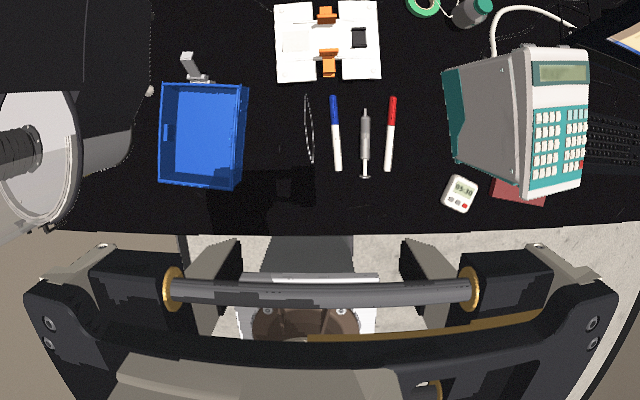

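Request:
drive_tool([
  [[0, 0, -0.09], [4.7, -2.1, 4], -0.3],
  [[0, 0, -0.09], [4.7, -2.1, 8], -0.3],
  [[0, 0, -0.09], [4.7, -2.1, 12], -0.3],
  [[0, 0, -0.09], [4.7, -2.1, 16], -0.3],
  [[0, 0, -0.09], [4.7, -2.1, 20], -0.3],
  [[0, 0, -0.09], [4.7, -2.1, 24], -0.3],
  [[0, 0, -0.09], [4.7, -2.1, 28], -0.3],
  [[0, 0, -0.09], [4.7, -2.1, 31], -0.3],
  [[0, 0, -0.09], [4.7, -2.1, 33], -0.3],
  [[0, 0, -0.09], [4.7, -2.1, 34], -0.3],
  [[0, 0, -0.09], [4.7, -2.1, 34], -0.3],
  [[0, 0, -0.09], [4.7, -2.1, 34], -0.3],
], newtons=15)

```text
clock: 11.32
position: [0.4529, -0.0182, 0.0541]
ee_rot: [3.139, 0.129, -0.0]
force: [-1.6, -0.1, 0.7]
width: 0.352
gripper_force: 0.0
```

Run:
```python
from meas import *
s=readout.observe();print(s["joints"].round(2),s["position"],s["width"])
i=cams.camera_info("wrist");im=cams.get_image("wrist");cv2.imwrite("pics/w5.png",im);np.save("w5.npy",i,allow_pickle=True)
print(proj("wrist",s["position"],i),tool(np.array([.452,-.0184,.004])-s["position"]))
```

```text
[-0.52  0.45  0.59  2.2  -0.44  0.6  -1.1 ] [ 0.45288199 -0.01824431  0.05412697] 0.35185338237019337
[[320.8842527  254.55425282]] [-0.09687523  0.00832598  5.01255389]
```

View pics/w5.png

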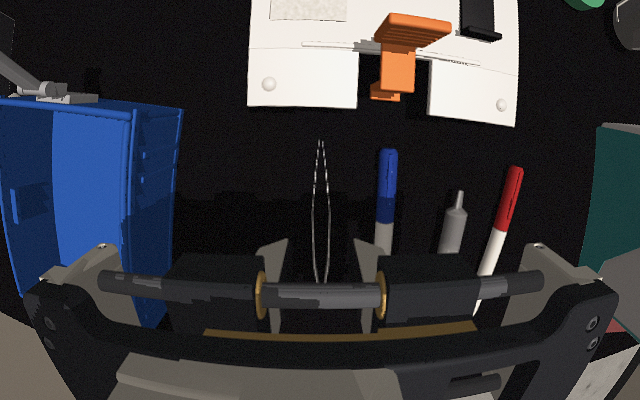

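Request:
drive_tool([
  [[0, 0, 0], [0, 0, 2.5], -0.3],
  [[0, 0, 0], [0, 0, 4], -0.3],
  [[0, 0, 0], [0, 0, 4.9], -0.3],
  [[0, 0, 0], [0, 0, 5], -0.3],
  [[0, 0, 0], [0, 0, 5], -1],
  [[0, 0, 0], [0, 0, 5], -1],
  [[0, 0, 0], [0, 0, 5], -1],
  [[0, 0, 0], [0, 0, 5], -1],
  [[0, 0, 0], [0, 0, 5], -1],
  [[0, 0, 0], [0, 0, 5], -1],
  [[0, 0, 0], [0, 0, 3], -1],
  [[0, 0, 0], [0, 0, 0], -1],
  [[0, 0, 0], [0, 0, -4], -1],
  [[0, 0, 0], [0, 0, -8], -1],
  [[0, 0, 0], [0, 0, -12], -1],
  [[0, 0, 0], [0, 0, -12], -1],
])

```text
clock: 12.7
position: [0.4559, -0.0186, 0.1799]
ee_rot: [-3.137, -0.13, -0.015]
force: [1.3, -0.5, 0.6]
width: 0.131
gripper_force: 15.0
```

```bash
cat > pl.py <<'E'
from h import *
import sys
# case frame target y,z -> tool shift and turn
C=np.array([.4534,.167]);Y=-.136
def place(cx,cy):
    s=readout.observe();p=s["position"];M=Rn.from_rotvec(s["ee_rot"]).as_matrix()
    yaw=np.arctan2(M[1,0],M[0,0]);c,q=np.cos(Y),np.sin(Y)
    t=C+[c*cx-q*cy,q*cx+c*cy]
    print("t",s["clock"].__round__(1),"pos",p.round(4),"w",round(s["width"]*92,1),"shift cm",tool(np.r_[t-p[:2],0]).round(2),"turn",round(yaw-Y,3),"j",s["joints"].round(2))
place(*map(float,sys.argv[1:3]))
E
python3 pl.py 0 .02
```

```text
t 12.7 pos [ 0.4559 -0.0186  0.1799] w 12.1 shift cm [  1.71 -20.47   0.04] turn 0.219 j [-0.71  0.24  0.77  2.08 -0.22  0.89 -1.3 ]
```

Request:
drive_tool([
  [[0, 0, 0.06], [0.5, -4, 0], -1],
  [[0, 0, 0.12], [0.9, -8, 0], -1],
  [[0, 0, 0.18], [1.3, -12, 0], -1],
  [[0, 0, 0.22], [1.7, -16, 0], -1],
  [[0, 0, 0.22], [1.7, -19, 0], -1],
  [[0, 0, 0.22], [1.7, -20.5, 0], -1],
  [[0, 0, 0.22], [1.7, -20.5, 2], -1],
  [[0, 0, 0.22], [1.7, -20.5, 6], -1],
  [[0, 0, 0.22], [1.7, -20.5, 10], -1],
  [[0, 0, 0.22], [1.7, -20.5, 13], -1],
  [[0, 0, 0.22], [1.7, -20.5, 15], -1],
  [[0, 0, 0.22], [1.7, -20.5, 16], -1],
  [[0, 0, 0.22], [1.7, -20.5, 16.4], -1],
  [[0, 0, 0.22], [1.7, -20.5, 16.4], -1],
  [[0, 0, 0.22], [1.7, -20.5, 16.4], -0.45],
  [[0, 0, 0.22], [1.7, -20.5, 16.4], -0.45],
  [[0, 0, 0.22], [1.7, -20.5, 16.4], -0.45],
  [[0, 0, 0.22], [1.7, -20.5, 12], -0.45],
  [[0, 0, 0.22], [1.7, -20.5, 8], -0.45],
  [[0, 0, 0.22], [1.7, -20.5, 4], -0.45],
])

```text
clock: 14.37
position: [0.4519, 0.1871, 0.1354]
ee_rot: [3.133, -0.215, -0.001]
force: [0.1, 2.2, 0.4]
width: 0.273
gripper_force: 0.0
```

Run:
```python
from meas import *
s=readout.observe();print(s["joints"].round(2),s["position"],s["width"])
# where to go: hover behind items
print(tool(np.array([.36,-.07,.36])-s["position"]))
```

```text
[-1.06  0.38  0.73  2.05 -0.34  0.83 -1.84] [0.45191177 0.18713308 0.13543168] 0.2726042618929975
[ -5.60562297  26.75747021 -22.41820756]
```

Request:
drive_tool([
  [[0, 0, 0], [0, 0, -4], -0.3],
  [[0, 0, 0], [0, 0, -8], -0.3],
  [[0, 0, -0.1], [-2, 3, -12], -0.3],
  [[0, 0, -0.14], [-2, 6, -16], -0.3],
  [[0, 0, -0.14], [-2, 10, -20], -0.3],
  [[0, 0, -0.14], [-2, 14, -22], -0.3],
  [[0, 0, -0.14], [-2, 18, -22], -0.3],
  [[0, 0, -0.14], [-2, 22, -22], -0.3],
  [[0, 0, -0.14], [-2, 23.2, -22], -0.3],
  [[0, 0, -0.14], [-2, 23.2, -22], -0.3],
  [[0, 0, -0.14], [-2, 23.2, -22], -0.3],
  [[0, 0, -0.14], [-2, 23.2, -22], -0.3],
])

```text
clock: 15.37
position: [0.4008, -0.0389, 0.3539]
ee_rot: [-3.14, -0.006, -0.001]
force: [0.6, 0.1, 0.3]
width: 0.35
gripper_force: 0.0
```

```bash
cat > look.py <<'E'
from meas import *
import sys
s=readout.observe();M=Rn.from_rotvec(s["ee_rot"]).as_matrix();yaw=np.arctan2(M[1,0],M[0,0])
i=cams.camera_info("wrist");im=cams.get_image("wrist");cv2.imwrite(f"pics/{sys.argv[1]}.png",im);np.save("last.npy",i,allow_pickle=True)
print(round(s["clock"],1),s["position"].round(4),yaw.round(3),s["joints"].round(2))
for o in items(im,i):
    print("item",o[0].round(4),"yaw",round(float(o[1]),3),"L,W",round(o[2]),round(o[3]),"hue",o[4],"shift",tool(np.r_[o[0],.054]-s["position"]).round(2),"turn",round(float(yaw-o[1]),3))
E
python3 look.py w6
```

```text
15.4 [ 0.4008 -0.0389  0.3539] 0.004 [-1.07 -0.17  0.93  1.9   0.13  1.34 -1.75]
item [0.5897 0.284 ] yaw -0.091 L,W 116 20 hue -1 shift [ 19.04 -32.18  30.01] turn 0.094
item [ 0.7451 -0.8126] yaw -1.077 L,W 107 40 hue -1 shift [34.04 77.56 29.94] turn 1.08
item [ 0.4427 -0.0651] yaw 0.071 L,W 138 15 hue 113.0 shift [ 4.17  2.65 29.98] turn -0.067
item [ 0.4429 -0.1629] yaw -0.071 L,W 136 15 hue 0.0 shift [ 4.14 12.43 29.98] turn 0.074
item [ 0.4252 -0.1179] yaw 0.014 L,W 126 17 hue -1 shift [ 2.39  7.92 29.98] turn -0.01
```

View pics/w6.png

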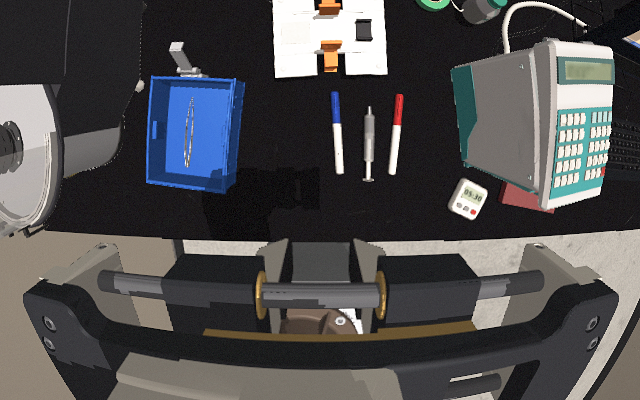

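Request:
drive_tool([
  [[0, 0, -0.07], [4.2, 2.6, 4], -0.3],
  [[0, 0, -0.07], [4.2, 2.6, 8], -0.3],
  [[0, 0, -0.07], [4.2, 2.6, 12], -0.3],
  [[0, 0, -0.07], [4.2, 2.6, 16], -0.3],
  [[0, 0, -0.07], [4.2, 2.6, 20], -0.3],
  [[0, 0, -0.07], [4.2, 2.6, 24], -0.3],
  [[0, 0, -0.07], [4.2, 2.6, 28], -0.3],
  [[0, 0, -0.07], [4.2, 2.6, 31], -0.3],
  [[0, 0, -0.07], [4.2, 2.6, 33], -0.3],
  [[0, 0, -0.07], [4.2, 2.6, 34.3], -0.3],
  [[0, 0, -0.07], [4.2, 2.6, 34.9], -0.3],
  [[0, 0, -0.07], [4.2, 2.6, 34.9], -0.3],
  [[0, 0, -0.07], [4.2, 2.6, 34.9], -1],
  [[0, 0, -0.07], [4.2, 2.6, 34.9], -1],
  [[0, 0, -0.07], [4.2, 2.6, 34.9], -1],
  [[0, 0, -0.07], [4.2, 2.6, 34.9], -1],
  [[0, 0, -0.07], [4.2, 2.6, 33], -1],
  [[0, 0, -0.07], [4.2, 2.6, 29], -1],
  [[0, 0, -0.07], [4.2, 2.6, 25], -1],
  [[0, 0, -0.07], [4.2, 2.6, 21], -1],
])

```text
clock: 17.08
position: [0.4421, -0.0656, 0.1454]
ee_rot: [3.139, 0.114, -0.002]
force: [1.3, 1.4, -0.1]
width: 0.139
gripper_force: 15.0
```

```bash
python3 pl.py 0 -.028
```

```text
t 17.1 pos [ 0.4421 -0.0656  0.1454] w 12.8 shift cm [ 2.230e+00 -2.038e+01 -1.000e-02] turn 0.209 j [-0.77  0.37  1.04  2.14 -0.42  0.85 -0.97]
```

Request:
drive_tool([
  [[0, 0, 0.06], [0.5, -4, -1], -1],
  [[0, 0, 0.12], [1.1, -8, -1], -1],
  [[0, 0, 0.18], [1.7, -12, -1], -1],
  [[0, 0, 0.21], [2.2, -16, -1], -1],
  [[0, 0, 0.21], [2.2, -19, -1], -1],
  [[0, 0, 0.21], [2.2, -20.7, -1], -1],
  [[0, 0, 0.21], [2.2, -20.7, 0], -1],
  [[0, 0, 0.21], [2.2, -20.7, 3], -1],
  [[0, 0, 0.21], [2.2, -20.7, 7], -1],
  [[0, 0, 0.21], [2.2, -20.7, 10], -1],
  [[0, 0, 0.21], [2.2, -20.7, 12], -1],
  [[0, 0, 0.21], [2.2, -20.7, 12.8], -1],
  [[0, 0, 0.21], [2.2, -20.7, 12.8], -1],
  [[0, 0, 0.21], [2.2, -20.7, 12.8], -0.55],
  [[0, 0, 0.21], [2.2, -20.7, 12.8], -0.55],
  [[0, 0, 0.21], [2.2, -20.7, 12.8], -0.55],
  [[0, 0, 0.21], [2.2, -20.7, 10], -0.55],
  [[0, 0, 0.21], [2.2, -20.7, 6], -0.55],
  [[0, 0, 0.21], [2.2, -20.7, 2], -0.55],
  [[0, 0, 0.21], [2.2, -20.7, -2], -0.55],
])

```text
clock: 18.75
position: [0.4494, 0.1422, 0.166]
ee_rot: [3.134, -0.216, -0.0]
force: [0.5, 2.2, -0.5]
width: 0.22
gripper_force: 0.0
```

Request:
drive_tool([
  [[0, 0, 0], [0, 0, -4], -0.3],
  [[0, 0, 0], [0, 0, -8], -0.3],
  [[0, 0, -0.1], [-2, 3, -12], -0.3],
  [[0, 0, -0.14], [-2, 6, -16], -0.3],
  [[0, 0, -0.14], [-2, 10, -20], -0.3],
  [[0, 0, -0.14], [-2, 14, -20], -0.3],
  [[0, 0, -0.14], [-2, 18, -20], -0.3],
  [[0, 0, -0.14], [-2, 22, -20], -0.3],
  [[0, 0, -0.14], [-2, 25, -20], -0.3],
  [[0, 0, -0.14], [-2, 25, -20], -0.3],
  [[0, 0, -0.14], [-2, 25, -20], -0.3],
])

```text
clock: 19.67
position: [0.3953, -0.109, 0.3634]
ee_rot: [-3.136, 0.008, -0.0]
force: [0.2, 0.0, -0.6]
width: 0.349
gripper_force: 0.0
```

```bash
python3 look.py w7
```

```text
19.7 [ 0.3953 -0.109   0.3634] -0.005 [-1.33 -0.4   1.11  1.87  0.35  1.46 -1.87]
item [ 0.443  -0.1625] yaw -0.065 L,W 137 14 hue 0.0 shift [ 4.78  5.48 30.92] turn 0.06
item [ 0.4251 -0.1174] yaw -0.004 L,W 125 15 hue -1 shift [ 2.97  0.98 30.94] turn -0.001
```

Run:
```python
from h import *
i=np.load("w4.npy",allow_pickle=True).item()
for z in(0,.08):print(onplane("wrist",[[443,73],[457,160],[533,185],[470,63]],z,i).round(3).tolist())
```

```text
[[0.561, -0.265, 0.0], [0.397, -0.301, 0.0], [0.349, -0.502, 0.0], [0.586, -0.322, 0.0]]
[[0.55, -0.232, 0.08], [0.41, -0.263, 0.08], [0.369, -0.435, 0.08], [0.572, -0.281, 0.08]]
```

View pics/w7.png

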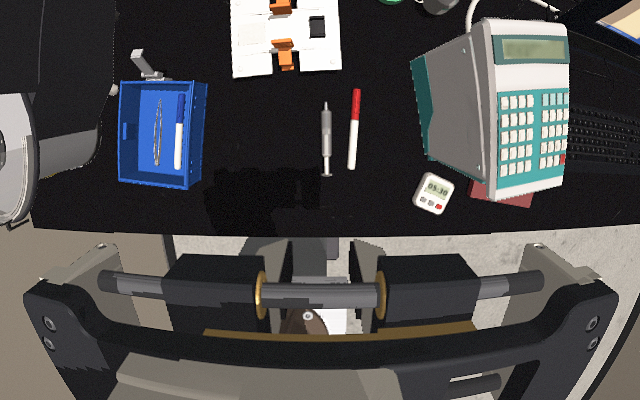

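Request:
drive_tool([
  [[0, 0, 0.06], [4.8, 5.4, 4], -0.3],
  [[0, 0, 0.06], [4.8, 5.4, 8], -0.3],
  [[0, 0, 0.06], [4.8, 5.4, 12], -0.3],
  [[0, 0, 0.06], [4.8, 5.4, 16], -0.3],
  [[0, 0, 0.06], [4.8, 5.4, 20], -0.3],
  [[0, 0, 0.06], [4.8, 5.4, 24], -0.3],
  [[0, 0, 0.06], [4.8, 5.4, 28], -0.3],
  [[0, 0, 0.06], [4.8, 5.4, 32], -0.3],
  [[0, 0, 0.06], [4.8, 5.4, 34], -0.3],
  [[0, 0, 0.06], [4.8, 5.4, 35.3], -0.3],
  [[0, 0, 0.06], [4.8, 5.4, 35.8], -0.3],
  [[0, 0, 0.06], [4.8, 5.4, 35.8], -0.3],
  [[0, 0, 0.06], [4.8, 5.4, 35.8], -1],
  [[0, 0, 0.06], [4.8, 5.4, 35.8], -1],
  [[0, 0, 0.06], [4.8, 5.4, 35.8], -1],
  [[0, 0, 0.06], [4.8, 5.4, 35.8], -1],
  [[0, 0, 0.06], [4.8, 5.4, 34], -1],
  [[0, 0, 0.06], [4.8, 5.4, 30], -1],
  [[0, 0, 0.06], [4.8, 5.4, 26], -1],
  [[0, 0, 0.06], [4.8, 5.4, 22], -1],
])

```text
clock: 21.38
position: [0.3491, -0.1229, 0.1833]
ee_rot: [3.132, -0.088, 0.038]
force: [0.3, 0.6, -0.7]
width: 0.006
gripper_force: 0.0
```

```bash
python3 pl.py 0 .0
python3 - <<'E'
from h import *
# what is in the case, from w7
i=np.load("last.npy",allow_pickle=True).item()
p=onplane("wrist",[[158,99],[156,166],[181,95],[178,168]],.01,i)[:,:2]
c,q=np.cos(-.136),np.sin(-.136);print(((p-[.4534,.167])@np.array([[c,-q],[q,c]])).round(3))
E
```

```text
t 21.4 pos [ 0.3491 -0.1229  0.1833] w 0.5 shift cm [ 8.790e+00 -2.952e+01 -1.000e-02] turn 0.08 j [-1.4  -0.44  1.32  2.28  0.52  1.02 -2.01]
[[ 0.056  0.023]
 [-0.068  0.022]
 [ 0.064 -0.024]
 [-0.067 -0.026]]
```

```bash
cat > go.py <<'E'
from h import *
import sys
# usage: x y z yaw -> turn rotvec, shift cm from the present pose to tool-down target
x,y,z,yaw=map(float,sys.argv[1:5]);s=readout.observe()
M=Rn.from_rotvec(s["ee_rot"]);c,q=np.cos(yaw),np.sin(yaw)
T=Rn.from_matrix([[c,q,0],[q,-c,0],[0,0,-1]])
m=M.as_matrix()
print("t",round(s["clock"],1),"pos",s["position"].round(4),"yaw",np.arctan2(m[1,0],m[0,0]).round(3),"turn",(M.inv()*T).as_rotvec().round(3),"shift",M.inv().apply(np.r_[x,y,z]-s["position"]).round(4)*100,"j",s["joints"].round(2),"w",round(s["width"]*92,1))
E
python3 go.py .5 -.05 .33 .3
```

```text
t 21.4 pos [ 0.3491 -0.1229  0.1833] yaw -0.056 turn [ 0.012 -0.023 -0.356] shift [ 15.01  -8.01 -14.37] j [-1.4  -0.44  1.32  2.28  0.52  1.02 -2.01] w 0.5
```

Request:
drive_tool([
  [[0, 0, 0], [0, 0, -4], -0.3],
  [[0, 0, 0], [0, 0, -8], -0.3],
  [[0.01, -0.02, -0.1], [4, -2, -12], -0.3],
  [[0.01, -0.02, -0.2], [8, -4, -14.4], -0.3],
  [[0.01, -0.02, -0.36], [12, -6, -14.4], -0.3],
  [[0.01, -0.02, -0.36], [15, -8, -14.4], -0.3],
  [[0.01, -0.02, -0.36], [15, -8, -14.4], -0.3],
  [[0.01, -0.02, -0.36], [15, -8, -14.4], -0.3],
])

```text
clock: 22.05
position: [0.468, -0.0423, 0.3459]
ee_rot: [3.094, 0.483, 0.066]
force: [-1.1, -1.1, -0.4]
width: 0.351
gripper_force: 0.0
```

```bash
python3 go.py .5 -.05 .33 1.6
```

```text
t 22.1 pos [ 0.468  -0.0423  0.3459] yaw 0.31 turn [ 0.04  -0.024 -1.29 ] shift [2.74 1.68 1.73] j [-1.72 -0.44  1.31  1.83  0.45  1.41 -1.76] w 32.3
```

Request:
drive_tool([
  [[0, 0, -0.12], [0, 0, 0], -0.3],
  [[0, 0, -0.24], [0, 0, 0], -0.3],
  [[0, 0, -0.36], [1, 0.5, 0.5], -0.3],
  [[0, 0, -0.48], [2, 1, 1], -0.3],
  [[0, 0, -0.6], [2.7, 1.7, 1.7], -0.3],
  [[0.02, -0.01, -0.72], [2.7, 1.7, 1.7], -0.3],
  [[0.04, -0.02, -0.84], [2.7, 1.7, 1.7], -0.3],
  [[0.04, -0.02, -0.96], [2.7, 1.7, 1.7], -0.3],
  [[0.04, -0.02, -1.08], [2.7, 1.7, 1.7], -0.3],
  [[0.04, -0.02, -1.2], [2.7, 1.7, 1.7], -0.3],
  [[0.04, -0.02, -1.29], [2.7, 1.7, 1.7], -0.3],
  [[0.04, -0.02, -1.29], [2.7, 1.7, 1.7], -0.3],
])

```text
clock: 23.05
position: [0.4617, -0.0517, 0.3407]
ee_rot: [2.176, 2.234, 0.031]
force: [-1.1, 0.1, 0.4]
width: 0.348
gripper_force: 0.0
```

```bash
python3 go.py .55 -.05 .33 3
```

```text
t 23.1 pos [ 0.4617 -0.0517  0.3407] yaw 1.597 turn [ 0.024  0.024 -1.403] shift [-0.06  8.79  1.34] j [-1.7  -0.44  1.32  1.84  0.44  1.41 -0.45] w 32.1
```

Request:
drive_tool([
  [[0.02, 0.02, 0], [0, 4, 2], -0.3],
  [[0.02, 0.02, 0], [0, 8, 2], -0.3],
  [[0.02, 0.02, 0], [0, 12, 2], -0.3],
  [[0.02, 0.02, 0], [0, 16, 2], -0.3],
  [[0.02, 0.02, 0], [0, 20, 2], -0.3],
  [[0.02, 0.02, 0], [0, 24, 2], -0.3],
  [[0.02, 0.02, 0], [0, 24, 2], -0.3],
  [[0.02, 0.02, 0], [-4, 23, 1], -0.3],
  [[0.02, 0.02, 0], [-8, 22, 0], -0.3],
  [[0.02, 0.02, 0], [-12, 21, 0], -0.3],
  [[0.02, 0.02, 0], [-16, 20, 0], -0.3],
  [[0.02, 0.02, 0], [-20, 19, 0], -0.3],
  [[0.02, 0.02, 0], [-25, 18, 0], -0.3],
  [[0.02, 0.02, 0], [-25, 18, 0], -0.3],
])

```text
clock: 24.22
position: [0.4629, -0.1443, 0.3953]
ee_rot: [2.178, 2.226, 0.055]
force: [-0.2, -0.1, -0.8]
width: 0.346
gripper_force: 0.0
```

```bash
python3 go.py .44 -.25 .3 1.6
```

```text
t 24.2 pos [ 0.4629 -0.1443  0.3953] yaw 1.593 turn [ 0.044 -0.005 -0.007] shift [-10.57  -2.94   9.36] j [-1.54 -0.44  1.32  1.7   0.43  1.52 -0.23] w 31.8
```

Request:
drive_tool([
  [[0, 0, 0], [0, -2, 4], -0.3],
  [[0, 0, 0], [0, -4, 8], -0.3],
  [[0, 0, 0], [0, -6, 12], -0.3],
  [[0, 0, 0], [0, -8, 16], -0.3],
  [[0, 0, 0], [4, -8, 16], -0.3],
  [[0, 0, 0], [8, -8, 16], -0.3],
  [[0, 0, 0], [12, -8, 16], -0.3],
  [[0, 0, 0], [16, -8, 16], -0.3],
  [[0, 0, 0], [20, -8, 16], -0.3],
  [[0, 0, 0], [24, -8, 16], -0.3],
  [[0, 0, 0], [24, -8, 16], -0.3],
])

```text
clock: 25.13
position: [0.3851, 0.1037, 0.2339]
ee_rot: [2.164, 2.234, 0.057]
force: [-0.4, 0.0, 0.1]
width: 0.347
gripper_force: 0.0
```

```bash
python3 go.py .5 .1 .25 1.6
```

```text
t 25.1 pos [0.3851 0.1037 0.2339] yaw 1.603 turn [ 0.048 -0.004  0.003] shift [-0.73 11.54 -1.07] j [-1.68 -0.14  1.22  2.16  0.17  0.99 -0.52] w 31.9
```

Request:
drive_tool([
  [[0.04, 0, 0], [0, 4, 1], -0.3],
  [[0.04, 0, 0], [0, 8, 2], -0.3],
  [[0.04, 0, 0], [0, 12, 3], -0.3],
  [[0.04, 0, 0], [0, 16, 3], -0.3],
  [[0.04, 0, 0], [0, 20, 3], -0.3],
  [[0.04, 0, 0], [0, 22, 3], -0.3],
  [[0.04, 0, 0], [0, 22, 3], -0.3],
])

```text
clock: 25.72
position: [0.5825, 0.1012, 0.2133]
ee_rot: [-2.192, -2.247, -0.008]
force: [-0.1, -0.4, 2.3]
width: 0.347
gripper_force: 0.0
```

```bash
python3 go.py .6 -.2 .2 1.6
```

```text
t 25.7 pos [0.5825 0.1012 0.2133] yaw 1.595 turn [ 0.002 -0.005 -0.005] shift [-30.16   1.01   1.17] j [-0.92  0.54  1.01  1.73 -0.5   1.15  0.26] w 31.9
```

Request:
drive_tool([
  [[0, 0, 0], [-4, 2, 0], -0.3],
  [[0, 0, 0], [-8, 4, 0], -0.3],
  [[0, 0, 0], [-12, 4, 0], -0.3],
  [[0, 0, 0], [-16, 4, 0], -0.3],
  [[0, 0, 0], [-20, 4, 0], -0.3],
  [[0, 0, 0], [-24, 3, 0], -0.3],
  [[0, 0, 0], [-28, 2, 0], -0.3],
  [[0, 0, 0], [-28, -2, 0], -0.3],
  [[0, 0, 0], [-28, -6, 0], -0.3],
  [[0, 0, 0], [-28, -10, 0], -0.3],
  [[0, 0, 0], [-28, -14, 0], -0.3],
  [[0, 0, 0], [-28, -17, 0], -0.3],
  [[0, 0, 0], [-28, -17, 0], -0.3],
])

```text
clock: 26.8
position: [0.4108, -0.1828, 0.2118]
ee_rot: [-2.196, -2.238, -0.012]
force: [-0.2, 0.4, -0.3]
width: 0.351
gripper_force: 0.0
```

```bash
python3 go.py .4 .1 .2 1.6
```

```text
t 26.8 pos [ 0.4108 -0.1828  0.2118] yaw 1.59 turn [ 0.001 -0.01  -0.01 ] shift [28.29 -0.54  1.46] j [-0.6   0.26  1.13  2.05 -0.29  1.    0.69] w 32.3
```

Request:
drive_tool([
  [[0, 0, 0], [4, -1, 0], -0.3],
  [[0, 0, 0], [8, -2, 0], -0.3],
  [[0, 0, 0], [12, -2, 0], -0.3],
  [[0, 0, 0], [16, -2, 0], -0.3],
  [[0, 0, 0], [20, -2, 0], -0.3],
  [[0, 0, 0], [24, -2, 0], -0.3],
  [[0, 0, 0], [28, -2, 0], -0.3],
  [[0, 0, 0], [28, 2, 0], -0.3],
  [[0, 0, 0], [28, 6, 0], -0.3],
  [[0, 0, 0], [28, 10, 0], -0.3],
  [[0, 0, 0], [28, 14, 0], -0.3],
  [[0, 0, 0], [28, 18, 0], -0.3],
  [[0, 0, 0], [24, 20, 0], -0.3],
  [[0, 0, 0], [20, 21, 0], -0.3],
  [[0, 0, 0], [16, 21, 0], -0.3],
  [[0, 0, 0], [12, 21, 0], -0.3],
  [[0, 0, 0], [8, 21, 0], -0.3],
  [[0, 0, 0], [4, 21, 0], -0.3],
  [[0, 0, 0], [2, 21, 0], -0.3],
])

```text
clock: 28.38
position: [0.6255, -0.164, 0.2139]
ee_rot: [2.2, 2.241, 0.007]
force: [-0.4, 0.0, 0.4]
width: 0.35
gripper_force: 0.0
```

```bash
python3 go.py .4 .1 .2 0
```

```text
t 28.4 pos [ 0.6255 -0.164   0.2139] yaw 1.589 turn [ 1.000e-03 -5.000e-03  1.589e+00] shift [ 26.81 -22.06   1.38] j [-0.38  0.6   0.9   1.58 -0.5   1.2   0.65] w 32.2
```

Request:
drive_tool([
  [[0, 0, 0.12], [2, 0, -2], -0.3],
  [[0, 0, 0.24], [4, 0, -4], -0.3],
  [[0, 0, 0.36], [6, 0, -6], -0.3],
  [[0, 0, 0.48], [8.8, 0, -8.6], -0.3],
  [[0, 0, 0.6], [8.8, 0, -8.6], -0.3],
  [[0, 0, 0.72], [8.8, 0, -8.6], -0.3],
  [[0, 0, 0.84], [8.8, -2, -8.6], -0.3],
  [[0, 0, 0.96], [8.8, -5, -8.6], -0.3],
  [[0, 0, 1.08], [8.8, -8, -8.6], -0.3],
  [[0, 0, 1.2], [8.8, -11, -8.6], -0.3],
  [[0, 0, 1.32], [8.8, -14, -8.6], -0.3],
  [[0, 0, 1.44], [8.8, -17, -8.6], -0.3],
  [[0, 0, 1.56], [8.8, -20.3, -8.6], -0.3],
  [[0, 0, 1.6], [8.8, -20.3, -8.6], -0.3],
  [[0, 0, 1.6], [8.8, -20.3, -8.6], -0.3],
  [[0, 0, 1.6], [8.8, -20.3, -8.6], -0.3],
])

```text
clock: 29.72
position: [0.4201, -0.0749, 0.299]
ee_rot: [-3.132, 0.013, -0.006]
force: [0.1, 0.3, 0.0]
width: 0.349
gripper_force: 0.0
```

```bash
python3 look.py w8
```

```text
29.7 [ 0.4201 -0.0749  0.299 ] -0.008 [-1.18 -0.05  1.26  1.97  0.04  1.19 -1.52]
item [ 0.443 -0.163] yaw -0.062 L,W 138 14 hue 0.0 shift [ 2.21  9.02 24.43] turn 0.054
item [ 0.4245 -0.1186] yaw -0.006 L,W 125 18 hue -1 shift [ 0.35  4.58 24.46] turn -0.002
```

View pics/w8.png

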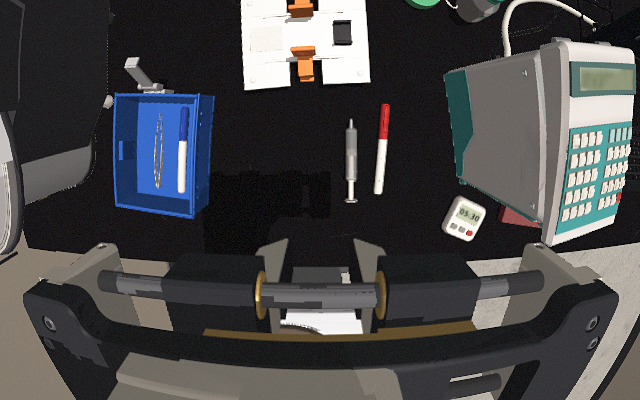

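Request:
drive_tool([
  [[0, 0, -0.12], [0, 0, 0], -0.3],
  [[0, 0, -0.24], [2, 0, 1], -0.3],
  [[0, 0, -0.36], [4, 0, 2], -0.3],
  [[0, 0, -0.48], [6, 0, 3], -0.3],
  [[0, 0, -0.6], [8, 0, 4], -0.3],
  [[0, 0, -0.72], [10, 0, 4], -0.3],
  [[0, 0, -0.84], [12, 0, 4], -0.3],
  [[0, 0, -0.96], [14, 0, 4], -0.3],
  [[0, 0, -1.08], [16, 0, 4], -0.3],
  [[0, 0, -1.2], [16, 0, 4], -0.3],
  [[0, 0, -1.32], [16, 0, 4], -0.3],
  [[0, 0, -1.44], [16, 0, 4], -0.3],
  [[0, 0, -1.56], [16, 0, 4], -0.3],
  [[0, 0, -1.68], [16, 0, 4], -0.3],
  [[0, 0, -1.8], [16, 0, 4], -0.3],
  [[0, 0, -1.92], [16, 0, 4], -0.3],
  [[0, 0, -2.04], [16, 0, 4], -0.3],
  [[0, 0, -2.16], [16, 0, 4], -0.3],
])

```text
clock: 31.27
position: [0.5825, -0.0757, 0.258]
ee_rot: [-1.565, -2.723, -0.009]
force: [0.7, -0.5, 0.5]
width: 0.348
gripper_force: 0.0
```

```bash
python3 go.py .57 -.163 .25 3.08
```

```text
t 31.3 pos [ 0.5825 -0.0757  0.258 ] yaw 2.099 turn [ 0.006 -0.002 -0.982] shift [-6.92 -5.48  0.75] j [-0.39  0.38  0.61  1.66 -0.24  1.17  0.8 ] w 32.0
```

Request:
drive_tool([
  [[0, 0, -0.12], [-1, -1, 0], -0.3],
  [[0, 0, -0.24], [-2, -2, 0], -0.3],
  [[0, 0, -0.36], [-4, -3, 0], -0.3],
  [[0, 0, -0.48], [-6, -4.5, 0], -0.3],
  [[0, 0, -0.6], [-7, -5.5, 0.7], -0.3],
  [[0, 0, -0.72], [-7, -5.5, 0.7], -0.3],
  [[0, 0, -0.84], [-7, -5.5, 0.7], -0.3],
  [[0, 0, -0.98], [-7, -5.5, 0.7], -0.3],
  [[0, 0, -0.98], [-7, -5.5, 0.7], -0.3],
])

```text
clock: 32.02
position: [0.5691, -0.1642, 0.2505]
ee_rot: [0.101, 3.138, 0.011]
force: [-0.1, -0.3, -0.2]
width: 0.349
gripper_force: 0.0
```

```bash
python3 go.py .443 -.163 .055 3.08
```

```text
t 32.0 pos [ 0.5691 -0.1642  0.2505] yaw 3.077 turn [ 0.007  0.001 -0.003] shift [12.62 -0.83 19.52] j [-0.09  0.37  0.4   1.65 -0.16  1.16  1.86] w 32.1
```

Request:
drive_tool([
  [[0, 0, 0], [4, -0.4, 0], -0.3],
  [[0, 0, 0], [8, -0.8, 0], -0.3],
  [[0, 0, 0], [11, -0.8, 2], -0.3],
  [[0, 0, 0], [12.6, -0.8, 5], -0.3],
  [[0, 0, 0], [12.6, -0.8, 9], -0.3],
  [[0, 0, 0], [12.6, -0.8, 13], -0.3],
  [[0, 0, 0], [12.6, -0.8, 16], -0.3],
  [[0, 0, 0], [12.6, -0.8, 18], -0.3],
  [[0, 0, 0], [12.6, -0.8, 19.5], -0.3],
  [[0, 0, 0], [12.6, -0.8, 19.5], -0.3],
  [[0, 0, 0], [12.6, -0.8, 19.5], -0.3],
])

```text
clock: 32.93
position: [0.4427, -0.1615, 0.0557]
ee_rot: [0.117, 3.138, 0.009]
force: [-0.1, 0.5, -0.0]
width: 0.347
gripper_force: 0.0
```

```bash
python3 go.py .443 -.163 .005 3.08
```

```text
t 32.9 pos [ 0.4427 -0.1615  0.0557] yaw 3.067 turn [ 0.006  0.001 -0.013] shift [-0.04 -0.17  5.06] j [-0.01  0.44  0.33  2.14 -0.26  0.6   2.  ] w 31.9
```

Request:
drive_tool([
  [[0, 0, -0.01], [0, -0.1, 2.5], -0.3],
  [[0, 0, -0.01], [0, -0.1, 4.2], -0.3],
  [[0, 0, -0.01], [0, -0.1, 5], -0.3],
  [[0, 0, -0.01], [0, -0.1, 5], -0.3],
  [[0, 0, -0.01], [0, -0.1, 5], -1],
  [[0, 0, -0.01], [0, -0.1, 5], -1],
  [[0, 0, -0.01], [0, -0.1, 5], -1],
  [[0, 0, -0.01], [0, -0.1, 5], -1],
  [[0, 0, -0.01], [0, -0.1, 4], -1],
  [[0, 0, -0.01], [0, -0.1, 0], -1],
  [[0, 0, -0.01], [0, -0.1, -4], -1],
  [[0, 0, -0.01], [0, -0.1, -8], -1],
  [[0, 0, -0.01], [0, -0.1, -11], -1],
  [[0, 0, -0.01], [0, -0.1, -11], -1],
])

```text
clock: 34.1
position: [0.4454, -0.164, 0.1732]
ee_rot: [0.099, 3.126, 0.007]
force: [1.3, -0.6, 0.2]
width: 0.138
gripper_force: 15.0
```

```bash
sed -i 's/^Y=.*//;s/;Y=-.136/;Y=-.136/' pl.py; python3 go.py .4534 .167 .17 3.0056
```

```text
t 34.1 pos [ 0.4454 -0.164   0.1732] yaw 3.078 turn [0.005 0.013 0.073] shift [ 1.3  33.08  0.47] j [-0.1   0.25  0.42  2.03 -0.14  0.87  1.91] w 12.7
```

Request:
drive_tool([
  [[0, 0, 0.03], [0.3, 4, 0], -1],
  [[0, 0.01, 0.07], [0.6, 8, 0], -1],
  [[0, 0.01, 0.07], [0.9, 12, 0], -1],
  [[0, 0.01, 0.07], [1.3, 16, 0], -1],
  [[0, 0.01, 0.07], [1.3, 20, 0], -1],
  [[0, 0.01, 0.07], [1.3, 24, 0], -1],
  [[0, 0.01, 0.07], [1.3, 28, 0], -1],
  [[0, 0.01, 0.07], [1.3, 31, 0], -1],
  [[0, 0.01, 0.07], [1.3, 33.1, 0], -1],
  [[0, 0.01, 0.07], [1.3, 33.1, 0], -1],
  [[0, 0.01, 0.07], [1.3, 33.1, 4], -1],
  [[0, 0.01, 0.07], [1.3, 33.1, 8], -1],
  [[0, 0.01, 0.07], [1.3, 33.1, 12], -1],
  [[0, 0.01, 0.07], [1.3, 33.1, 14], -1],
  [[0, 0.01, 0.07], [1.3, 33.1, 14.8], -1],
  [[0, 0.01, 0.07], [1.3, 33.1, 14.8], -1],
])

```text
clock: 35.43
position: [0.4498, 0.1682, 0.0195]
ee_rot: [-0.209, -3.126, -0.006]
force: [-0.9, -0.5, 0.1]
width: 0.139
gripper_force: 15.0
```

Request:
drive_tool([
  [[0, 0, 0], [0, 0, 0], -0.55],
  [[0, 0, 0], [0, 0, 0], -0.55],
  [[0, 0, 0], [0, 0, 0], -0.55],
  [[0, 0, 0], [0, 0, -3], -0.55],
  [[0, 0, 0], [0, 0, -7], -0.55],
  [[0, 0, 0], [0, 0, -11], -0.4],
  [[0, 0, 0], [0, 0, -15], -0.3],
  [[0, 0, 0], [0, 0, -15], -0.3],
])

```text
clock: 36.1
position: [0.4558, 0.1697, 0.1788]
ee_rot: [0.209, 3.13, 0.021]
force: [1.1, 0.0, -0.7]
width: 0.342
gripper_force: 0.0
```

```bash
python3 go.py .4245 -.118 .15 3.14
python3 - <<'E'
from h import *
im=cams.get_image("top");i=cams.camera_info("top")
c=proj("top",[[.4534,.167,.01],[.425,-.118,.01],[.443,-.163,.01]],i);print(c)
cv2.imwrite("pics/t5.png",cv2.resize(im[170:290,200:400],None,fx=4,fy=4))
E
```

```text
t 36.1 pos [0.4558 0.1697 0.1788] yaw 3.008 turn [ 0.013  0.005 -0.132] shift [ -0.71 -28.97   2.49] j [-0.68  0.26  0.27  1.99 -0.1   0.9   1.08] w 31.5
[[245.37107502 227.42095221]
 [338.27987069 238.32528599]
 [353.03836963 232.68776373]]
```

View pics/t5.png

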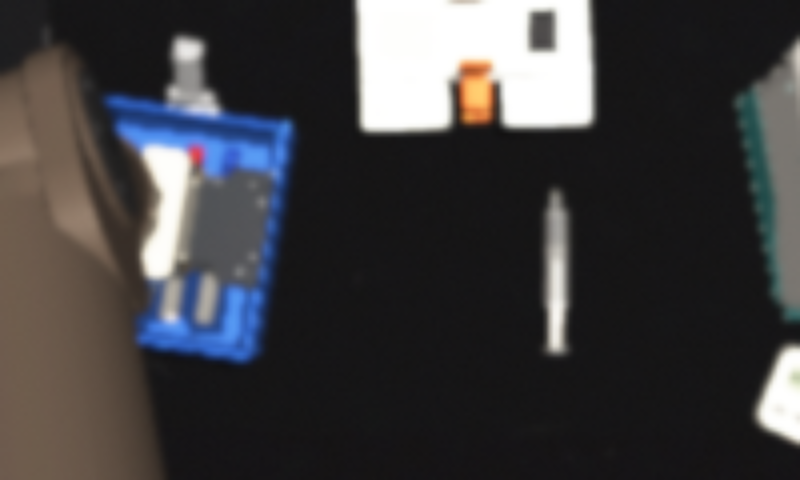

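Request:
drive_tool([
  [[0, 0, -0.05], [0, -4, 0], -0.3],
  [[0, 0, -0.1], [0, -8, 0], -0.3],
  [[0.01, 0, -0.13], [-0.5, -12, 0], -0.3],
  [[0.01, 0, -0.13], [-1.2, -16, 0], -0.3],
  [[0.01, 0, -0.13], [-1.2, -20, 0], -0.3],
  [[0.01, 0, -0.13], [-1.2, -24, 0], -0.3],
  [[0.01, 0, -0.13], [-1.2, -27, 0], -0.3],
  [[0.01, 0, -0.13], [-1.2, -29, 2], -0.3],
  [[0.01, 0, -0.13], [-1.2, -29, 6], -0.3],
  [[0.01, 0, -0.13], [-1.2, -29, 10], -0.3],
  [[0.01, 0, -0.13], [-1.2, -29, 12], -0.3],
  [[0.01, 0, -0.13], [-1.2, -29, 12], -0.3],
  [[0.01, 0, -0.13], [-1.2, -29, 12], -0.3],
])

```text
clock: 37.23
position: [0.4237, -0.12, 0.0487]
ee_rot: [-0.005, -3.133, 0.005]
force: [-0.6, -0.7, 0.8]
width: 0.348
gripper_force: 0.0
```

```bash
python3 go.py .43 -.118 .006 3.14
```

```text
t 37.2 pos [ 0.4237 -0.12    0.0487] yaw 3.139 turn [-0.003 -0.009 -0.001] shift [-0.67  0.21  4.26] j [-0.11  0.42  0.34  2.22 -0.25  0.55  1.98] w 32.0
```

Request:
drive_tool([
  [[0, 0, 0], [-0.6, 0.2, 2], -0.3],
  [[0, 0, 0], [-0.6, 0.2, 3.6], -0.3],
  [[0, 0, 0], [-0.6, 0.2, 4.2], -0.3],
  [[0, 0, 0], [-0.6, 0.2, 4.2], -0.3],
  [[0, 0, 0], [-0.6, 0.2, 4.2], -1],
  [[0, 0, 0], [-0.6, 0.2, 4.2], -1],
  [[0, 0, 0], [-0.6, 0.2, 4.2], -1],
  [[0, 0, 0], [-0.6, 0.2, 4.2], -1],
  [[0, 0, 0], [-0.6, 0.2, 3], -1],
  [[0, 0, 0], [-0.6, 0.2, 0], -1],
  [[0, 0, 0], [-0.6, 0.2, -4], -1],
  [[0, 0, 0], [-0.6, 0.2, -8], -1],
  [[0, 0, 0], [-0.6, 0.2, -12], -1],
  [[0, 0, 0], [-0.6, 0.2, -12], -1],
])

```text
clock: 38.4
position: [0.4349, -0.1186, 0.1756]
ee_rot: [0.005, 3.137, -0.006]
force: [1.0, -0.2, -0.1]
width: 0.173
gripper_force: 15.0
```

```bash
python3 go.py .461 .177 .17 3.0056
```

```text
t 38.4 pos [ 0.4349 -0.1186  0.1756] yaw 3.138 turn [-0.004  0.004  0.133] shift [-2.51 29.57  0.46] j [-0.23  0.21  0.44  2.08 -0.11  0.87  1.85] w 15.9
```

Request:
drive_tool([
  [[0, 0, 0.05], [-0.5, 4, 0], -1],
  [[0, 0, 0.1], [-1, 8, 0], -1],
  [[0, 0, 0.13], [-1.5, 12, 0], -1],
  [[0, 0, 0.13], [-2, 16, 0], -1],
  [[0, 0, 0.13], [-2.5, 20, 0], -1],
  [[0, 0, 0.13], [-2.5, 24, 0], -1],
  [[0, 0, 0.13], [-2.5, 27, 0], -1],
  [[0, 0, 0.13], [-2.5, 29.5, 0], -1],
  [[0, 0, 0.13], [-2.5, 29.5, 0], -1],
  [[0, 0, 0.13], [-2.5, 29.5, 4], -1],
  [[0, 0, 0.13], [-2.5, 29.5, 8], -1],
  [[0, 0, 0.13], [-2.5, 29.5, 11], -1],
  [[0, 0, 0.13], [-2.5, 29.5, 13], -1],
  [[0, 0, 0.13], [-2.5, 29.5, 14.2], -1],
  [[0, 0, 0.13], [-2.5, 29.5, 14.2], -1],
  [[0, 0, 0.13], [-2.5, 29.5, 14.2], -1],
])

```text
clock: 39.73
position: [0.456, 0.1762, 0.0254]
ee_rot: [-0.208, -3.128, 0.007]
force: [-0.1, -1.1, 0.6]
width: 0.177
gripper_force: 15.0
```

Request:
drive_tool([
  [[0, 0, 0], [0, 0, 0], -0.5],
  [[0, 0, 0], [0, 0, 0], -0.5],
  [[0, 0, 0], [0, 0, 0], -0.5],
  [[0, 0, 0], [0, 0, -3], -0.5],
  [[0, 0, 0], [0, 0, -7], -0.5],
  [[0, 0, 0], [0, 0, -11], -0.3],
  [[0, 0, 0], [0, 0, -15], -0.3],
  [[0, 0, 0], [-4, -1, -19], 0],
  [[0, 0, 0], [-6, -1, -23], 0.5],
  [[0, 0, 0], [-8, -1, -25], 1],
  [[0, 0, 0], [-8, -1, -25], 1],
  [[0, 0, 0], [-8, -1, -25], 1],
])

```text
clock: 40.73
position: [0.5381, 0.1568, 0.2777]
ee_rot: [-0.211, -3.133, 0.003]
force: [-0.2, 0.3, -1.1]
width: 0.666
gripper_force: 0.0
```

```bash
python3 go.py .606 -.0497 .3 1.62
python3 - <<'E'
from h import *
i=cams.camera_info("wrist");im=cams.get_image("wrist");cv2.imwrite("pics/w9.png",im);np.save("w9.npy",i,allow_pickle=True)
E
```

```text
t 40.7 pos [0.5381 0.1568 0.2777] yaw 3.007 turn [-0.002  0.     1.387] shift [ -9.49 -19.56  -2.21] j [-0.66  0.29  0.37  1.68 -0.11  1.19  1.17] w 61.3
```

View pics/w9.png

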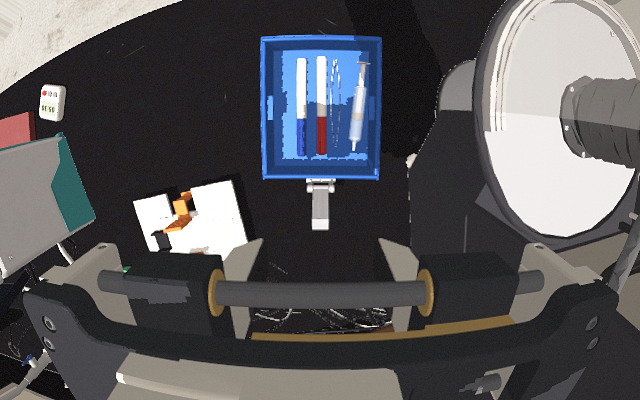

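Request:
drive_tool([
  [[0, 0, 0.12], [-1, -2, -1], 1],
  [[0, 0, 0.24], [-2, -4, -2], 1],
  [[0, 0, 0.36], [-3, -6, -2], 1],
  [[0, 0, 0.48], [-4, -8, -2], 1],
  [[0, 0, 0.6], [-5, -10, -2], 1],
  [[0, 0, 0.72], [-6, -12, -2], 1],
  [[0, 0, 0.84], [-7, -14, -2], 1],
  [[0, 0, 0.96], [-8, -16, -2], 1],
  [[0, 0, 1.08], [-9, -18, -2], 1],
  [[0, 0, 1.2], [-9.5, -19.5, 0], 1],
  [[0, 0, 1.32], [-9.5, -19.5, 4], 1],
  [[0, 0, 1.39], [-9.5, -19.5, 8], 1],
  [[0, 0, 1.39], [-9.5, -19.5, 12], 1],
  [[0, 0, 1.39], [-9.5, -19.5, 12], 1],
  [[0, 0, 1.39], [-9.5, -19.5, 12], 1],
  [[0, 0, 1.39], [-9.5, -19.5, 12], 1],
])

```text
clock: 42.12
position: [0.6037, -0.0489, 0.1569]
ee_rot: [-2.165, -2.274, 0.01]
force: [-0.8, 0.5, 1.0]
width: 0.999
gripper_force: 0.0
```

```bash
python3 go.py .606 -.0497 .044 1.6156
python3 - <<'E'
from h import *
i=np.load("w9.npy",allow_pickle=True).item()
p=onplane("wrist",[[363,65],[353,148],[302,60],[302,152],[322,60],[322,150]],.013,i)[:,:2]
c,q=np.cos(-.136),np.sin(-.136);print(((p-[.4534,.167])@np.array([[c,-q],[q,c]])).round(3))
i=np.load("w4.npy",allow_pickle=True).item()
q=onplane("wrist",[[275,3],[377,1],[381,79],[278,83]],.032,i);print(q.round(4).tolist(),q.mean(0))
E
```

```text
t 42.1 pos [ 0.6037 -0.0489  0.1569] yaw 1.62 turn [-0.006  0.003  0.004] shift [-0.05  0.3  11.29] j [-0.46  0.53  0.67  1.74 -0.38  1.01  0.4 ] w 91.9
[[-0.059  0.058]
 [ 0.056  0.046]
 [-0.065 -0.024]
 [ 0.062 -0.025]
 [-0.065  0.003]
 [ 0.059  0.003]]
[[0.6744, 0.0347, 0.032], [0.6779, -0.1365, 0.032], [0.5379, -0.1406, 0.032], [0.5315, 0.0303, 0.032]] [ 0.60541757 -0.05301561  0.032     ]
```

Request:
drive_tool([
  [[0, 0, 0], [0, 0.3, 4], 1],
  [[0, 0, 0], [0, 0.3, 7], 1],
  [[0, 0, 0], [0, 0.3, 9.5], 1],
  [[0, 0, 0], [0, 0.3, 10.8], 1],
  [[0, 0, 0], [0, 0.3, 11.2], 1],
  [[0, 0, 0], [0, 0.3, 11.2], 1],
  [[0, 0, 0], [0, 0.3, 11.2], -1],
  [[0, 0, 0], [0, 0.3, 11.2], -1],
  [[0, 0, 0], [0, 0.3, 11.2], -1],
  [[0, 0, 0], [0, 0.3, 11.2], -1],
  [[0, 0, 0], [0, 0.3, 11.2], -1],
  [[0, 0, 0], [0, 0.3, 11.2], -1],
  [[0, 0, 0], [0, 0.3, 11.2], -1],
  [[0, 0, 0], [0, 0.3, 11.2], -1],
  [[0, 0, 0], [0, 0.3, 11.2], -1],
], newtons=35)

```text
clock: 43.37
position: [0.6064, -0.0492, 0.044]
ee_rot: [-2.166, -2.273, 0.009]
force: [-0.4, 0.4, 5.7]
width: 0.472
gripper_force: 35.0
```

```bash
python3 go.py .606 -.0497 .044 1.6156
```

```text
t 43.4 pos [ 0.6064 -0.0492  0.044 ] yaw 1.619 turn [-0.005  0.003  0.003] shift [-0.05 -0.04  0.  ] j [-0.39  0.67  0.57  1.83 -0.49  0.8   0.48] w 43.4
```

Request:
drive_tool([
  [[0, 0, 0], [0, 0, -1], -1],
  [[0, 0, 0], [0, 0, -2.5], -1],
  [[0, 0, 0], [0, 0, -5], -1],
  [[0, 0, 0], [0, 0, -8], -1],
  [[0, 0, 0], [0, 0, -11], -1],
  [[0, 0, 0], [0, 0, -14], -1],
  [[0, 0, 0], [0, 0, -17], -1],
  [[0, 0, 0], [0, 0, -19.5], -1],
  [[0, 0, 0], [0, 0, -19.5], -1],
  [[0, 0, 0], [0, 0, -19.5], -1],
])

```text
clock: 44.2
position: [0.6071, -0.0487, 0.2396]
ee_rot: [-2.166, -2.273, 0.009]
force: [-1.0, 0.9, -4.2]
width: 0.471
gripper_force: 34.9
```

```bash
python3 go.py .4534 .167 .24 3.0056;python3 - <<'E'
from h import *
a=cv2.imread("pics/w2.png");b=cams.get_image("wrist");cv2.imwrite("pics/w10.png",b)
for im in(a,b):
    v=hsv(im);m=(v[...,1]<45)&(v[...,2]>150);m[:85]=0;m[215:]=0
    for c in(215,240,270,370,400,425): 
        r=np.nonzero(m[:,c])[0]; print(c,r.min(),r.max(),end="; ")
    r=[np.nonzero(m[k,150:500])[0]+150 for k in(120,150,180,200)]; print([(x.min(),x.max()) for x in r])
E
```

```text
t 44.2 pos [ 0.6071 -0.0487  0.2396] yaw 1.619 turn [-6.000e-03 -1.000e-03 -1.387e+00] shift [ 22.29 -14.32  -0.03] j [-0.49  0.46  0.71  1.63 -0.32  1.17  0.35] w 43.3
215 102 208; 240 100 209; 270 99 214; 370 99 209; 400 101 209; 425 102 208; [(np.int64(199), np.int64(442)), (np.int64(201), np.int64(491)), (np.int64(204), np.int64(494)), (np.int64(206), np.int64(495))]
215 108 213; 240 107 213; 270 106 214; 370 105 214; 400 107 214; 425 108 214; [(np.int64(200), np.int64(497)), (np.int64(202), np.int64(440)), (np.int64(204), np.int64(438)), (np.int64(206), np.int64(483))]
```

Run:
```python
from h import *
s=readout.observe();i=cams.camera_info("wrist");M=Rn.from_rotvec(s["ee_rot"])
# tool-frame camera
Rt=i["R"]@M.as_matrix();tt=i["R"]@s["position"]+i["t"]
it=dict(camera_matrix=i["camera_matrix"],R=Rt,t=tt)
for zz in(.012,):
  for n,px in(("w2",[[215,101.5],[425,101.5],[320,98.5],[199,120],[442.5,120],[206,200]]),("now",[[215,107.5],[425,107.5],[320,105],[199.5,120],[441,120],[206,200]])):
    print(n,(onplane("wrist",px,zz,it)*1000).round(1).tolist())
```

```text
w2 [[87.7, -59.8, 12.0], [87.5, 58.0, 12.0], [87.0, -0.8, 12.0], [77.8, -70.1, 12.0], [77.6, 69.2, 12.0], [29.9, -69.6, 12.0]]
now [[84.2, -59.9, 12.0], [84.1, 58.1, 12.0], [83.5, -0.8, 12.0], [77.7, -69.8, 12.0], [77.6, 68.3, 12.0], [29.9, -69.6, 12.0]]
```

Request:
drive_tool([
  [[0, 0, -0.06], [0, -1, 0], -1],
  [[0, 0, -0.18], [0.5, -2.5, 0], -1],
  [[0, 0, -0.3], [1, -4, 0], -1],
  [[0, 0, -0.42], [2, -5.5, 0], -1],
  [[0, 0, -0.54], [3, -7, 0], -1],
  [[0, 0, -0.66], [4, -8.5, 0], -1],
  [[0, 0, -0.78], [5, -10, 0], -1],
  [[0, 0, -0.9], [6, -11.5, 0], -1],
  [[0, 0, -1.02], [7, -13, 0], -1],
  [[0, 0, -1.14], [9, -14, 0], -1],
  [[0, 0, -1.26], [11, -14.3, 0], -1],
  [[0, 0, -1.35], [13, -14.3, 0], -1],
  [[-0.006, 0, -1.387], [15, -14.3, 0], -1],
  [[-0.006, 0, -1.387], [17, -14.3, 0], -1],
  [[-0.006, 0, -1.387], [19, -14.3, 0], -1],
  [[-0.006, 0, -1.387], [21, -14.3, 0], -1],
  [[-0.006, 0, -1.387], [22.3, -14.3, 0], -1],
  [[-0.006, 0, -1.387], [22.3, -14.3, 0], -1],
  [[-0.006, 0, -1.387], [22.3, -14.3, 0], -1],
])

```text
clock: 45.83
position: [0.4529, 0.1675, 0.2378]
ee_rot: [-0.211, -3.131, 0.002]
force: [-0.3, -1.4, -3.1]
width: 0.465
gripper_force: 34.9
```

```bash
python3 go.py .4518 .1676 .15 3.0051
```

```text
t 45.8 pos [0.4529 0.1675 0.2378] yaw 3.007 turn [-0.001 -0.004  0.002] shift [0.08 0.   8.78] j [-0.75  0.19  0.34  1.91 -0.07  1.06  1.06] w 42.8
```

Request:
drive_tool([
  [[0, 0, 0], [0.1, 0, 3], -1],
  [[0, 0, 0], [0.1, 0, 6], -1],
  [[0, 0, 0], [0.1, 0, 8.5], -1],
  [[0, 0, 0], [0.1, 0, 10], -1],
  [[0, 0, 0], [0.1, 0, 10], -1],
  [[0, 0, 0], [0.1, 0, 10], -1],
])

```text
clock: 46.33
position: [0.4519, 0.1661, 0.1383]
ee_rot: [-0.215, -3.13, 0.002]
force: [0.1, -0.1, -2.8]
width: 0.468
gripper_force: 34.9
```

```bash
python3 go.py .4518 .1676 .088 3.0051
python3 - <<'E'
from h import *
b=cams.get_image("wrist");cv2.imwrite("pics/w11.png",b)
E
```

```text
t 46.3 pos [0.4519 0.1661 0.1383] yaw 3.004 turn [-0.002 -0.004 -0.001] shift [0.01 0.15 5.03] j [-0.71  0.31  0.31  2.04 -0.13  0.81  1.11] w 43.1
```

View pics/w11.png

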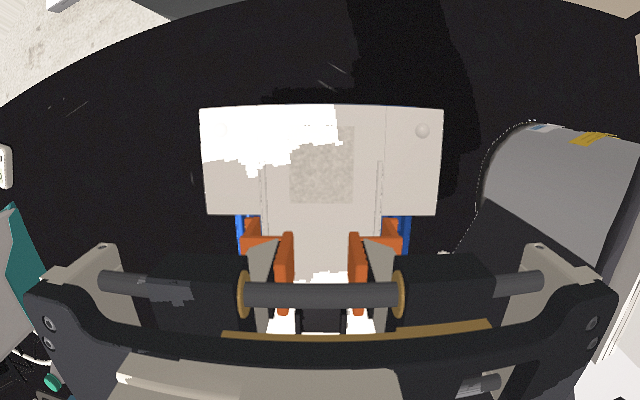

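Request:
drive_tool([
  [[0, 0, 0], [0, 0.1, 1], -1],
  [[0, 0, 0], [0, 0.1, 2], -1],
  [[0, 0, 0], [0, 0.1, 2.6], -1],
  [[0, 0, 0], [0, 0.1, 3.2], -1],
  [[0, 0, 0], [0, 0.1, 3.8], -1],
  [[0, 0, 0], [0, 0.1, 4.3], -1],
  [[0, 0, 0], [0, 0.1, 4.7], -1],
  [[0, 0, 0], [0, 0.1, 4.7], -1],
])

```text
clock: 47.05
position: [0.4517, 0.1683, 0.0909]
ee_rot: [-0.212, -3.131, 0.001]
force: [-1.2, 0.0, -2.4]
width: 0.469
gripper_force: 34.9
```

Request:
drive_tool([
  [[0, 0, 0], [0, 0, 0.2], -1],
  [[0, 0, 0], [0, 0, 0.3], -1],
  [[0, 0, 0], [0, 0, 0.4], -1],
  [[0, 0, 0], [0, 0, 0.4], -1],
])

```text
clock: 47.38
position: [0.4523, 0.1687, 0.0882]
ee_rot: [-0.212, -3.132, -0.001]
force: [-1.7, 0.3, 3.3]
width: 0.469
gripper_force: 35.0
```

Seated (force reversed at the expected height). Release, rise.

Request:
drive_tool([
  [[0, 0, 0], [0, 0, 0.1], -1],
  [[0, 0, 0], [0, 0, 0.1], -1],
  [[0, 0, 0], [0, 0, 0], 1],
  [[0, 0, 0], [0, 0, 0], 1],
  [[0, 0, 0], [0, 0, 0], 1],
  [[0, 0, 0], [0, 0, 0], 1],
  [[0, 0, 0], [0, 0, 0], 1],
  [[0, 0, 0], [0, 0, 0], 1],
  [[0, 0, 0], [0, 0, 0], 1],
  [[0, 0, 0], [0, 0, -4], 1],
  [[0, 0, 0], [0, 0, -8], 1],
  [[0, 0, 0], [0, 0, -12], 1],
  [[0, 0, 0], [-3, 0, -16], 0],
  [[0, 0, 0], [-7, 0, -20], -1],
  [[0, 0, 0], [-10, 0, -22], -1],
  [[0, 0, 0], [-12, 0, -22], -1],
  [[0, 0, 0], [-12, 0, -22], -1],
  [[0, 0, 0], [-12, 0, -22], -1],
])

```text
clock: 48.88
position: [0.5731, 0.1514, 0.3074]
ee_rot: [-0.215, -3.133, 0.001]
force: [-0.5, 0.1, -1.2]
width: 0.614
gripper_force: 0.0
```

```bash
python3 go.py .57 .15 .3 3.0051
python3 - <<'E'
from h import *
i=cams.camera_info("wrist");b=cams.get_image("wrist");cv2.imwrite("pics/w12.png",b);np.save("w12.npy",i,allow_pickle=True)
cv2.imwrite("pics/w12c.png",cv2.resize(b[0:290,170:470],None,fx=2,fy=2))
E
```

```text
t 48.9 pos [0.5731 0.1514 0.3074] yaw 3.004 turn [-0.001 -0.001 -0.001] shift [ 0.28 -0.19  0.74] j [-0.63  0.34  0.39  1.55 -0.13  1.28  1.21] w 56.5
```

View pics/w12c.png

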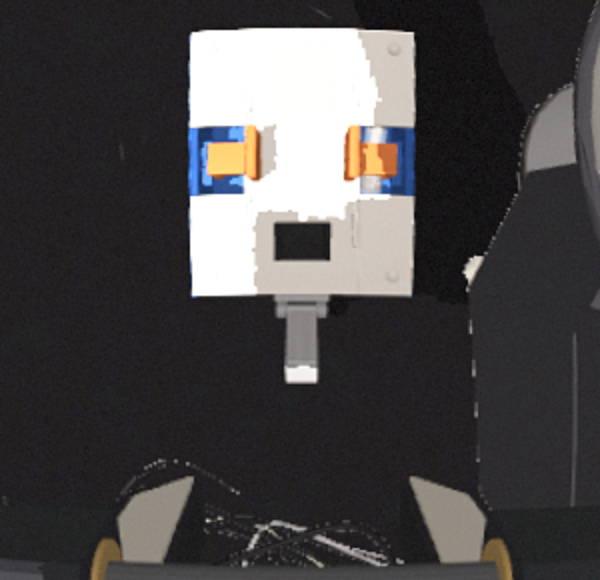

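Request:
drive_tool([
  [[0, 0, 0], [-3.4, 0.1, 0], -1],
  [[0, 0, 0], [-3.4, 0.1, 4], -1],
  [[0, 0, 0], [-3.4, 0.1, 8], -1],
  [[0, 0, 0], [-3.4, 0.1, 12], -1],
  [[0, 0, 0], [-3.4, 0.1, 16], -1],
  [[0, 0, 0], [-3.4, 0.1, 18.5], -1],
  [[0, 0, 0], [-3.4, 0.1, 19.4], -1],
  [[0, 0, 0], [-3.4, 0.1, 19.4], -1],
])

```text
clock: 49.6
position: [0.6023, 0.1487, 0.1109]
ee_rot: [-0.211, -3.127, 0.002]
force: [-0.1, 0.5, 0.8]
width: 0.015
gripper_force: 0.0
```

```bash
python3 go.py .5128 .1589 .112 3.0051
python3 - <<'E'
from h import *
i=np.load("w12.npy",allow_pickle=True).item()
f=lambda a:np.array(a)/2+[170,0]
q=onplane("wrist",f([[190,32],[413,32],[412,296],[192,296]]),.076,i);print(q.round(4).tolist(),q.mean(0))
u=onplane("wrist",f([[246,126],[359,126]]),.123,i);print(u,np.linalg.norm(u[0]-u[1]))
E
```

```text
t 49.6 pos [0.6023 0.1487 0.1109] yaw 3.007 turn [-0.002 -0.007  0.002] shift [ 9.   -0.19 -0.04] j [-0.56  0.56  0.34  1.73 -0.23  0.9   1.31] w 1.4
[[0.3593, 0.1109, 0.076], [0.3786, 0.2494, 0.076], [0.5491, 0.2261, 0.076], [0.5298, 0.0873, 0.076]] [0.45417607 0.16840204 0.076     ]
[[0.43604846 0.140351   0.123     ]
 [0.44447329 0.20107566 0.123     ]] 0.061306291464642
```

Request:
drive_tool([
  [[0, 0, 0], [1, -0.2, 0], -1],
  [[0, 0, 0], [2, -0.2, 0], -1],
  [[0, 0, 0], [3, -0.2, 0], -1],
  [[0, 0, 0], [4, -0.2, 0], -1],
  [[0, 0, 0], [5, -0.2, 0], -1],
  [[0, 0, 0], [6, -0.2, 0], -1],
  [[0, 0, 0], [7, -0.2, 0], -1],
  [[0, 0, 0], [8, -0.2, 0], -1],
  [[0, 0, 0], [9, -0.2, 0], -1],
  [[0, 0, 0], [9, -0.2, 0], -1],
])

```text
clock: 50.43
position: [0.5133, 0.1592, 0.1134]
ee_rot: [-0.211, -3.13, -0.0]
force: [-0.1, -0.7, 0.1]
width: 0.004
gripper_force: 0.2
```

Request:
drive_tool([
  [[0, 0, 0], [0, 0, -2], -1],
  [[0, 0, 0], [0, 0, -3.5], -1],
  [[0, 0, 0], [1, 0, -3.5], -1],
  [[0, 0, 0], [1.4, 0, -3.5], -1],
  [[0, 0, 0], [1.4, 0, -2], -1],
  [[0, 0, 0], [1.4, 0, -1], -1],
  [[0, 0, 0], [1.4, 0, 0], -1],
  [[0, 0, 0], [1.4, 0, 0.6], -1],
  [[0, 0, 0], [1.4, 0, 1.1], -1],
  [[0, 0, 0], [1.4, 0, 1.3], -1],
  [[0, 0, 0], [1.4, 0, 1.3], -1],
])

```text
clock: 51.35
position: [0.5014, 0.1605, 0.1]
ee_rot: [-0.213, -3.131, 0.001]
force: [-0.0, -0.0, 0.9]
width: 0.003
gripper_force: 0.0
```

Press a little further until the force rises.

Request:
drive_tool([
  [[0, 0, 0], [0, 0, 0.2], -1],
  [[0, 0, 0], [0, 0, 0.3], -1],
  [[0, 0, 0], [0, 0, 0.4], -1],
  [[0, 0, 0], [0, 0, 0.4], -1],
])

```text
clock: 51.68
position: [0.5017, 0.1608, 0.0966]
ee_rot: [-0.213, -3.132, -0.001]
force: [0.0, -0.7, 0.8]
width: 0.005
gripper_force: 0.0
```

Request:
drive_tool([
  [[0, 0, 0], [0, 0, 0.15], -1],
  [[0, 0, 0], [0, 0, 0.3], -1],
  [[0, 0, 0], [0, 0, 0.3], -1],
])

```text
clock: 51.93
position: [0.5018, 0.1608, 0.0941]
ee_rot: [-0.213, -3.132, -0.001]
force: [-2.3, -0.1, 9.2]
width: 0.001
gripper_force: 4.4
```

Contact at 9 N. Back off and check.

Request:
drive_tool([
  [[0, 0, 0], [0, 0, -3], -1],
  [[0, 0, 0], [0, 0, -7], -1],
  [[0, 0, 0], [0, 0, -11], -1],
  [[0, 0, 0], [-3, 0, -15], -1],
  [[0, 0, 0], [-6, 0, -17], -1],
  [[0, 0, 0], [-8, 0, -17], -1],
  [[0, 0, 0], [-8, 0, -17], -1],
  [[0, 0, 0], [-8, 0, -17], -1],
])

```text
clock: 52.6
position: [0.5819, 0.1494, 0.2631]
ee_rot: [-0.214, -3.132, 0.0]
force: [-0.2, 0.2, 0.4]
width: 0.007
gripper_force: 0.0
```

Run:
```python
from h import *
i=cams.camera_info("wrist");b=cams.get_image("wrist");np.save("w13.npy",i,allow_pickle=True)
c=proj("wrist",[[.4534,.167,.08]],i)[0].astype(int);x,y=max(c[0]-100,0),max(c[1]-90,0)
print(x,y,readout.observe()["force"]);cv2.imwrite("pics/w13c.png",cv2.resize(b[y:y+190,x:x+200],None,fx=3,fy=3))
P=lambda cx,z:[.4534+.9908*cx,.167-.1356*cx,z]
for n,a in(("closed lip top .0965",P(.042,.0965)),("hinge",P(.095,.082)),("catch",P(.052,.0795)),("open .2rad lip",P(.0455,.105))): print(n,(proj("wrist",a,i)[0]-[x,y])*3)
```

```text
220 0 [-0.04684201  0.34826822 -1.29536178]
closed lip top .0965 [301.34335849 312.25969108]
hinge [301.64154347 457.32025714]
catch [301.42858856 340.37864092]
open .2rad lip [301.34483253 322.00951995]
```

View pics/w13c.png

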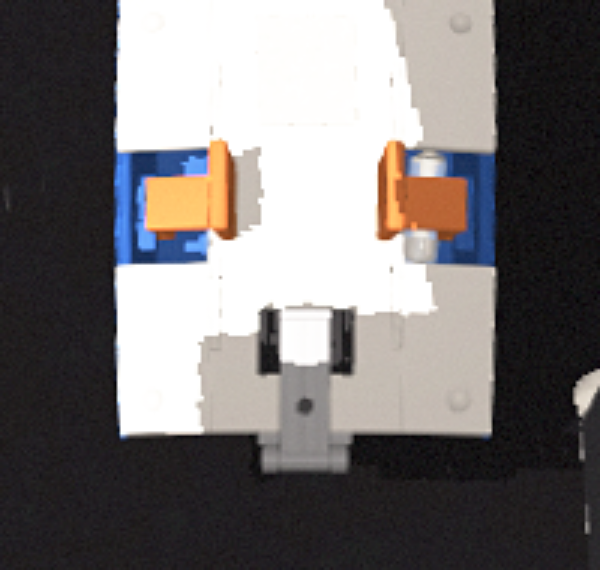

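```bash
python3 -c "
from cell import job;print(job.sign_off())"
```

```text
the job is handed in; nothing more can be done
None
```

I handed the job in at about 53 s on the robot clock: all four items are in the case, the cover is seated the right way round with both tabs sprung out, and the hasp is down flat in the catch, with the last camera views showing all of this; `sign_off` returned no verdict.

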